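Cap and stack the parts tins

TASK

Pack up the electrician's parts tins: first press the orange cap of every tin on the counter fully home, then stack all the tins, in any order, upright on the steel base so that each notch drops over the key below and every tin sits flat. Then put the black lid on top the same way, with its red knob still up, and only then press the red knob fully home; leave the tape, screwdriver and bulb where they are.

Things in the scene. Friction and masses are not known exactly. Their poses are not given: they have to be found in the camera images.
- dock_top (a point): Fixed stacking base: dark steel plate 90x90x12 mm on the counter. This point: centre of the plate's upper face, 12 mm above the counter; z up. On that face: a round grey spigot (diameter 44, 7 mm high, bevelled to diameter 38 at the top) and, on its own -x side, a yellow key rib 10 mm wide, 6 mm high, from the spigot out to 30 mm from the centre.
- tin_a_mid (a point): Centre (half-way up) of the blue tin, 60x60x52 mm, 0.1-0.2 kg, loose, upright; may be absent. z up. On top: spigot and key rib (own -x side) as on the base. Underneath: recess 47x47x9 mm deep, 14 mm notch through its own -x wall (yellow stripe above it): seats on a spigot with 1.5 mm play, only with its -x side over the key, 52 mm a tin; turned wrongly it rides 6 mm high.
- cap_a (a joint): Orange press-on cap, diameter 30 mm, in the middle of the blue tin's spigot; slides along the tin's z. 0 = fully home (its top is then 60 mm above the tin's underside), up to 0.012 m = popped up. Held by a stiff detent: it stays where it is left, and moves under about 6 N.
- tin_b_mid (a point): Centre (half-way up) of the green tin, 60x60x52 mm, 0.1-0.2 kg, loose, upright; may be absent. z up. On top: spigot and key rib (own -x side) as on the base. Underneath: recess 47x47x9 mm deep, 14 mm notch through its own -x wall (yellow stripe above it): seats on a spigot with 1.5 mm play, only with its -x side over the key, 52 mm a tin; turned wrongly it rides 6 mm high.
- cap_b (a joint): Orange press-on cap, diameter 30 mm, in the middle of the green tin's spigot; slides along the tin's z. 0 = fully home (its top is then 60 mm above the tin's underside), up to 0.012 m = popped up. Held by a stiff detent: it stays where it is left, and moves under about 6 N.
- tin_c_mid (a point): Centre (half-way up) of the white tin, 60x60x52 mm, 0.1-0.2 kg, loose, upright; may be absent. z up. On top: spigot and key rib (own -x side) as on the base. Underneath: recess 47x47x9 mm deep, 14 mm notch through its own -x wall (yellow stripe above it): seats on a spigot with 1.5 mm play, only with its -x side over the key, 52 mm a tin; turned wrongly it rides 6 mm high.
- cap_c (a joint): Orange press-on cap, diameter 30 mm, in the middle of the white tin's spigot; slides along the tin's z. 0 = fully home (its top is then 60 mm above the tin's underside), up to 0.012 m = popped up. Held by a stiff detent: it stays where it is left, and moves under about 6 N.
- tin_d_mid (a point): Centre (half-way up) of the brownish red tin, 60x60x52 mm, 0.1-0.2 kg, loose, upright; may be absent. z up. On top: spigot and key rib (own -x side) as on the base. Underneath: recess 47x47x9 mm deep, 14 mm notch through its own -x wall (yellow stripe above it): seats on a spigot with 1.5 mm play, only with its -x side over the key, 52 mm a tin; turned wrongly it rides 6 mm high.
- cap_d (a joint): Orange press-on cap, diameter 30 mm, in the middle of the brownish red tin's spigot; slides along the tin's z. 0 = fully home (its top is then 60 mm above the tin's underside), up to 0.012 m = popped up. Held by a stiff detent: it stays where it is left, and moves under about 6 N.
- lid_mid (a point): Centre (half-way up) of the black square stack lid, 60 x 60 x 30 mm, about 0.12 kg, loose, upright at the start. Same recess and notch underneath (notch and yellow stripe on its own -x side); its top is flat but for the red lock knob in its middle. z is its up axis.
- lock (a joint): Red lock knob, diameter 28 mm, in the middle of the lid's top; slides along the lid's z. 0 = fully home (its top is then 35 mm above the lid's underside), up to 0.012 m = raised. Stays where it is left, moves under about 6 N. It starts raised.
- roll_of_tape: Small black roll of tape, 55 x 53 x 19 mm, a bystander; origin at its underside.
- blue_screwdriver: Blue screwdriver lying flat, 182 x 26 x 25 mm, a bystander; origin at its underside.
- bulb: White spare bulb standing on its face, diameter 51 mm, 58 mm high, a bystander; origin at its underside.
Mind the look-alikes: they are no part of the job. What is shaped like the part that bears lid_mid but green is not meant.

How it is judged:
By the outcome, as a careful person would: the job done as asked, in the order asked, and still so for the second after the job is handed in, with the robot touching nothing.
Of tin_a, tin_b, tin_c, tin_d only 3 to 4 are there at a start; the rules pass over those that are not, and their reading is None.
At some moment in a run one of tin_a, tin_b, tin_c, tin_d, lid may be knocked a few centimetres aside while the robot is not near it.
Once in a run the grip may slacken for a moment while it holds something.
It also fails if it takes over 210 s, if anything falls off the work surface, if the arm or the gripper's body presses on something with over 40 N, if the wrist force passes 120 N, or if a joint passes its speed limit or range.

ROBOT

A 6-joint arm with a two-finger parallel gripper is mounted at the origin on a cart in front of the work surface, level with it; the furniture and walls round the work are solid. World frame = base frame: x ahead of the robot, y to its left, z up, the work surface at z = 0. Lengths are in mm, angles in rad, forces in N, time in s.
With the tool pointing down it reaches from about 350 to 975 mm from the base axis. Payload 7.1 kg.
Tool frame: the origin (TCP) lies on the centre line of the jaws, within the pads' length; the fingertips stand 17 mm ahead of it and the grasp point (between the pads) lies 2 mm behind it; z points along the fingers, y is the direction in which the jaws open and shut (so a half turn about z gives the same grasp; the last joint's range is limited). The gripper opens to 88 mm and grips with 3 to 60 N. Pads are 20 mm wide; open, the fingers measure 115 mm over their backs; the gripper's body (75 mm by 178 mm) begins 61 mm behind the grasp point.
Start: joints at [-1.205, 0.423, 1.63, -0, 1.089, -0.019], TCP at [234.625, -579.272, 239.675] pointing down, gripper open.
Joint ranges: [-3, 3], [-0.9, 2.11], [0.09, 2.58], [-1.31, 4.45], [0.11, 2.69], [-2.54, 2.54]. Speed limits (rad/s): [2.39, 2.39, 3.01, 3.14, 3.14, 3.14].

INTERFACE

Orientations are given as a rotation vector (axis times angle).
In Python, from workcell import ctrl, imaging, workorder gives the robot as it stands. The module is installed in compiled form; this text tells all that it offers.
- The arm moves only by the shell command python3 -m crank 'ROWS' [OPENING]. ROWS is JSON, a list of rows, each an object with "travel": the shift along the tool's x, y, z as a fraction of full scale, a list of three; "turn": the turn about the tool's z as a fraction of full scale. In form: [{"travel": [dx, dy, dz], "turn": turn}, ...]. A call has 1 to 20 rows; each row shifts and turns the pose as measured when the row begins, along the tool's axes as they then stand; what a row does not reach is not made up. Full scale, the value 1, is 5 cm for a shift and 0.1 rad for a turn. A row lasts 1/10 s, in which the tool goes at most 50 mm and 8.59 degrees, less where a joint would pass 70% of its speed; a pose out of reach is approached as far as the arm can. A call with a number of a shift or a turn outside -1 to 1 is refused whole. A call with a gripper value outside its range is refused whole. OPENING is the gripper command: -1 is shut, 1 is fully open, values between are in proportion, set as the call begins (- or left out, the last holds). The fingers move at their own pace and stop on an object; the grip force is fixed at half the most. Time passes only in rows, so rows that do not move let the fingers close. It gives the time, the measured TCP pose, the force and the opening at its end, in the units of the state.
- ctrl.get_obs(): the state, without advancing time (a new reading comes with each control period).
- imaging.get_image(name): name is "scene" or "top"; returns the picture (400x640x3 uint8, blue, green, red); there is no depth.
- imaging.camera_info(name): a dict with "camera_matrix" (3x3 intrinsics, pixels), "rvec" (rotation vector, rad) and "tvec" (3), from world to camera coordinates, as OpenCV has them. Camera axes: x right, y down, z forward; pixel columns grow to the right and rows downward; lengths in mm; the calibration is good to about 2 mm. A picture is of the moment at which its call begins. camera_info takes no time and is no camera call.
- workorder.close_job(): hands the job in, once; it reports no verdict.
The state is a dict: "t": time; "qpos": joint angles; "qvel": joint speeds; "joint_torque": joint torques, N m; "ee_pos": TCP position; "orientation": TCP orientation; "ft_force": force on the tool from outside, world axes, zero at the start; "moment": the same for the moment, N m; "width": finger opening in mm.
Only numpy, scipy, OpenCV 4.12 (cv2) and the standard library are available. Lean on these libraries where they do the work, as an engineer would, in place of code of your own. Each camera call takes 0.05 s, during which the arm holds its last target.

## Working session

There is one attempt and no reset: what is moved stays moved. The work goes in short steps, Python scripts to look and compute and a shell command to move; the robot and the scene stay as the last step left them, time stands still between calls to the robot, and variables do not carry over. Pictures are saved under pics/ and viewed, and the job is handed in when it is done.

```bash
mkdir -p pics; ls; python3 - <<'E'
from workcell import ctrl, imaging
import cv2
for n in("scene","top"):
    cv2.imwrite(f"pics/{n}0.png",imaging.get_image(n)); print(n,imaging.camera_info(n))
print(ctrl.get_obs())
E
```

```text
pics
scene {'camera_matrix': array([[510.42408199,   0.        , 324.0613476 ],
       [  0.        , 510.42408199, 201.9037436 ],
       [  0.        ,   0.        ,   1.        ]]), 'rvec': array([ 2.18420424, -0.66937328,  0.29567444]), 'tvec': array([-434.71422679,  264.1870875 , 1690.66941952])}
top {'camera_matrix': array([[427.4587703 ,   0.        , 316.46089175],
       [  0.        , 427.4587703 , 192.87210451],
       [  0.        ,   0.        ,   1.        ]]), 'rvec': array([ 2.16814387, -2.18062801,  0.10728593]), 'tvec': array([   9.44107651,  557.59913244, 1338.59207704])}
{'t': 0.1, 'qpos': array([-1.20501543e+00,  4.23759847e-01,  1.63060318e+00, -3.09696153e-05,
        1.08862784e+00, -1.89910094e-02]), 'qvel': array([ 3.69450283e-04, -2.43389616e-03, -2.80892665e-03,  9.35496033e-04,
        1.79057636e-05,  9.73112690e-04]), 'joint_torque': array([ 6.28828548e-04, -5.45609629e+01, -2.74325734e+01,  6.45099347e-02,
        1.87724578e-02, -3.65429867e-05]), 'ee_pos': array([ 234.44047231, -578.84091205,  238.98636561]), 'orientation': array([-3.08228134e+00, -6.00436554e-01,  4.21178436e-04]), 'ft_force': array([-0.52654853, -0.27756578,  0.1042749 ]), 'moment': array([-0.02227921, -0.03790712, -0.03901014]), 'width': 88.16799584165669}
```

View pics/scene0.png

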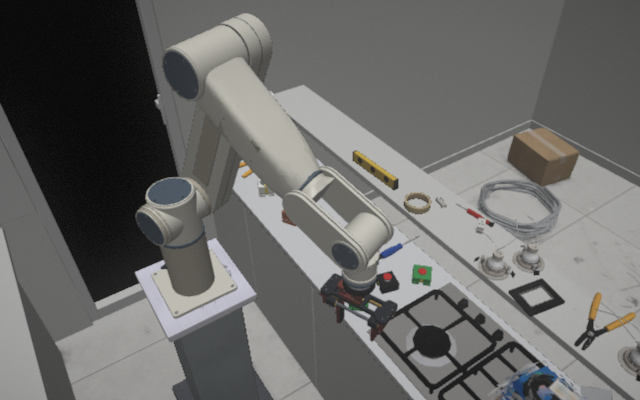

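View pics/top0.png

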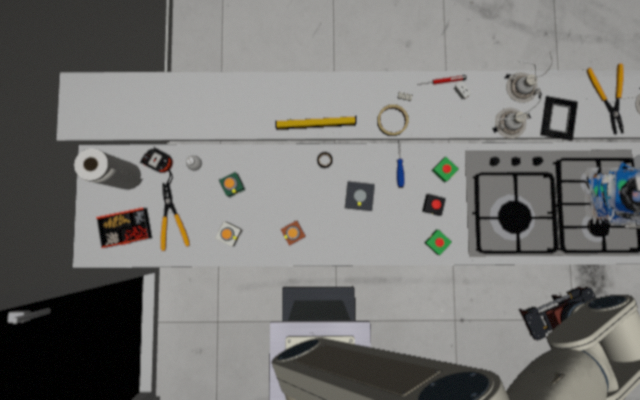

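```bash
cat > h.py <<'E'
import numpy as np, cv2
from workcell import ctrl, imaging
def cam(n):
    c=imaging.camera_info(n);return c["camera_matrix"],np.asarray(c["rvec"]),np.asarray(c["tvec"])
def ray(n,uv,z):
    K,r,t=cam(n);R=cv2.Rodrigues(r)[0]
    uv=np.atleast_2d(uv).astype(float)
    d=np.c_[(uv-[K[0,2],K[1,2]])/[K[0,0],K[1,1]],np.ones(len(uv))]@R
    o=-R.T@t
    return o+d*((z-o[2])/d[:,2])[:,None]
def proj(n,P):
    K,r,t=cam(n);return cv2.projectPoints(np.atleast_2d(P).astype(float),r,t,K,None)[0][:,0]
def crop(im,x0,y0,x1,y1,s,fn):
    cv2.imwrite(fn,cv2.resize(im[y0:y1,x0:x1],None,fx=s,fy=s,interpolation=cv2.INTER_CUBIC))
E
python3 - <<'E'
from h import *
im=cv2.imread("pics/top0.png")
crop(im,205,150,325,255,6,"pics/c1.png")
crop(im,330,145,470,260,5,"pics/c2.png")
for uv in [(232,184),(229,233),(293,232),(360,196),(433,204)]: print(uv,ray("top",uv,0))
E
```

```text
(232, 184) [[590.76259007 281.3155594    0.        ]]
(229, 233) [[431.75815019 288.9410564    0.        ]]
(293, 232) [[433.75505849  82.59415594   0.        ]]
(360, 196) [[ 549.15286365 -135.50427781    0.        ]]
(433, 204) [[ 521.71843311 -372.47359052    0.        ]]
```

View pics/c1.png

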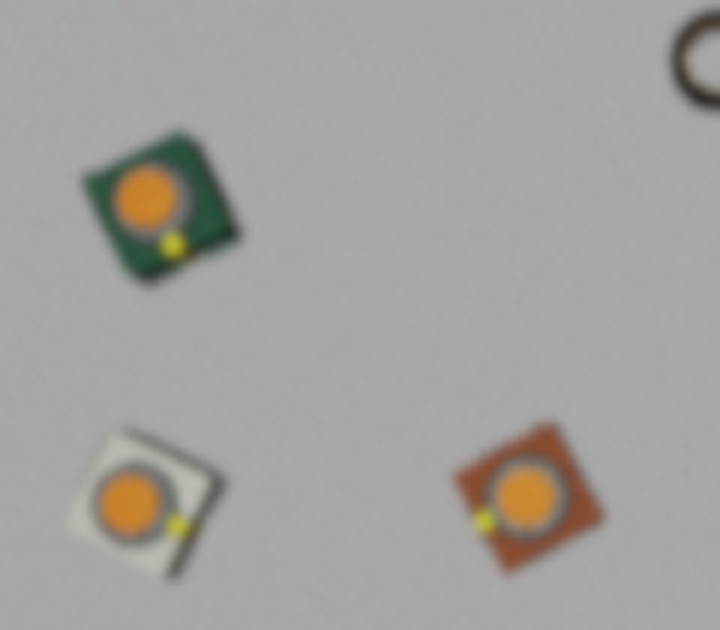

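View pics/c2.png

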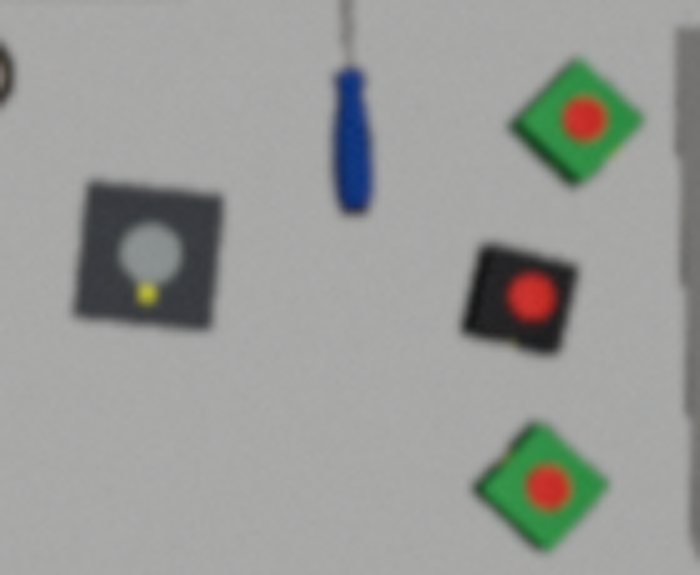

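```bash
cat >> h.py <<'E'
ROI={"green":(212,164,254,204),"white":(208,214,250,252),"red":(272,212,314,252),"dock":(338,175,382,216),"lid":(417,188,452,220)}
def up(im,roi,s=8):
    x0,y0,x1,y1=roi
    g=cv2.resize(im[y0:y1,x0:x1],None,fx=s,fy=s,interpolation=cv2.INTER_CUBIC)
    return g,(lambda p:(np.asarray(p,float)+.5)/s-.5+[x0,y0])
def big(m):
    n,l,st,_=cv2.connectedComponentsWithStats(m.astype(np.uint8))
    return (l==1+np.argmax(st[1:,4])) if n>1 else m.astype(bool)
def cen(m):
    y,x=np.nonzero(m);return np.array([x.mean(),y.mean()])
def cols(g):
    h=cv2.cvtColor(g,cv2.COLOR_BGR2HSV);H,S,V=[h[...,i].astype(int) for i in range(3)]
    return {"orange":(H>=8)&(H<=19)&(S>165)&(V>150),"yellow":(H>=23)&(H<=33)&(S>110)&(V>110),
            "red":((H<=6)|(H>=174))&(S>150)&(V>120),"spig":(S<40)&(V>105)}
E
python3 - <<'E'
from h import *
im=cv2.imread("pics/top0.png")
tiles=[]
for k,r in ROI.items():
    g,f=up(im,r)
    b=np.median(np.r_[g[:6].reshape(-1,3),g[-6:].reshape(-1,3)],axis=0)
    m=big(np.abs(g.astype(int)-b).max(2)>22)
    m=cv2.morphologyEx(m.astype(np.uint8),cv2.MORPH_CLOSE,np.ones((25,25)))
    cs,_=cv2.findContours(m,cv2.RETR_EXTERNAL,cv2.CHAIN_APPROX_NONE)
    c=max(cs,key=cv2.contourArea); M=cv2.moments(c); rc=cv2.minAreaRect(c)
    p=f([M['m10']/M['m00'],M['m01']/M['m00']])
    C=cols(g); out={n:f(cen(big(v))).round(2) for n,v in C.items() if v.sum()>30}
    print(k,"bg",b,"sil",p.round(2),[np.round(v,1) for v in np.array(rc[1])/8],round(rc[2],1),out)
    zz=dict(dock=6,lid=15).get(k,26); s=ray("top",p,zz)[0]
    print("   sil xy",s.round(1))
    for n,z in (("orange",67),("yellow",57 if k!="dock" else 17),("red",43),("spig",19)):
        if n in out and not(n in("red",) and k!="lid") and not (n=="spig" and k!="dock"): print("   ",n,ray("top",out[n],z)[0].round(1))
    d=g.copy();cv2.drawContours(d,[c],-1,(255,0,255),1)
    for n in ("yellow","orange","red"): d[C[n]]=d[C[n]]//2
    tiles.append(cv2.resize(d,(256,256)))
cv2.imwrite("pics/t1.png",np.vstack([np.hstack(tiles[:3]),np.hstack(tiles[3:]+[tiles[0]*0])]))
E
```

```text
green bg [167. 168. 168.] sil [231.67 184.34] [np.float64(23.0), np.float64(22.4)] 63.4 {'orange': array([228.92, 182.68]), 'yellow': array([233.42, 190.45]), 'spig': array([232.73, 183.25])}
   sil xy [586.6 277.3  26. ]
    orange [587.1 277.9  67. ]
    yellow [563.8 265.5  57. ]
white bg [167. 168. 168.] sil [231.11 233.03] [np.float64(20.1), np.float64(20.6)] 27.3 {'orange': array([226.17, 233.61]), 'yellow': array([234.44, 237.35]), 'spig': array([228.51, 232.31])}
   sil xy [431.6 277.1  26. ]
    orange [429.8 284.2  67. ]
    yellow [418.1 260.6  57. ]
red bg [167. 168. 168.] sil [292.68 232.46] [np.float64(21.1), np.float64(21.2)] 61.7 {'orange': array([292.23, 232.49]), 'yellow': array([285.48, 236.33]), 'spig': array([292.5, 231.2])}
   sil xy [432.2  82.3  26. ]
    orange [432.   81.5  67. ]
    yellow [420.3 102.9  57. ]
dock bg [168. 168. 168.] sil [359.27 195.77] [np.float64(29.7), np.float64(29.5)] 6.2 {'yellow': array([358.93, 203.44]), 'spig': array([359.65, 194.47])}
   sil xy [ 549.4 -132.5    6. ]
    yellow [ 523.7 -129.9   17. ]
    spig [ 552.4 -132.4   19. ]
lid bg [167. 168. 168.] sil [433.44 204.41] [np.float64(22.6), np.float64(21.4)] 13.8 {'red': array([435.9 , 203.87]), 'spig': array([434.3 , 203.03])}
   sil xy [ 519.4 -369.7   15. ]
    red [ 519.2 -369.7   43. ]
```

View pics/t1.png

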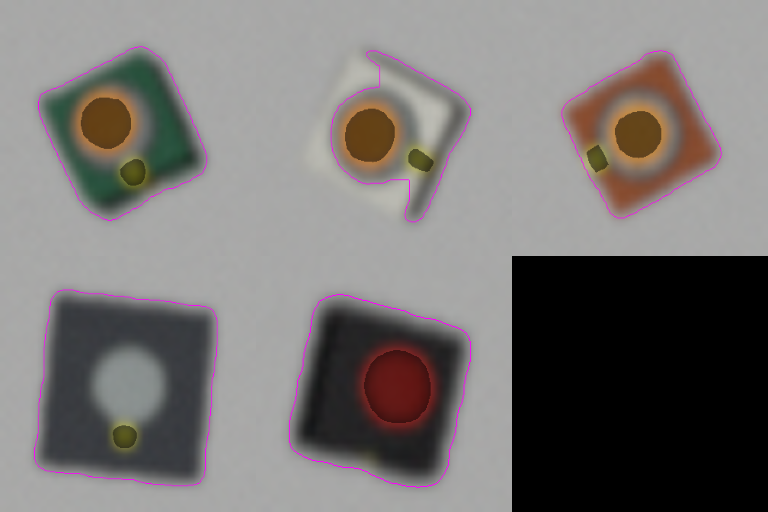

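```bash
cat >> h.py <<'E'
from scipy.spatial.transform import Rotation as Ro
def plan(x=None,y=None,z=None,jaw=None):
    """jaw: world angle deg of tool y (mod 180)"""
    o=ctrl.get_obs();R=Ro.from_rotvec(o["orientation"]).as_matrix();p=o["ee_pos"]
    t=np.array([p[i] if v is None else v for i,v in enumerate((x,y,z))])
    d=R.T@(t-p)/50
    ya=np.degrees(np.arctan2(R[1,1],R[0,1]))
    s="t%.1f p%s dtool(units)%s |%.2f| jaw %.1f tilt %.2f q6 %.2f w %.1f F%s"%(o["t"],p.round(1),d.round(3),np.linalg.norm(d),ya,np.degrees(np.arccos(-R[2,2])),o["qpos"][5],o["width"],o["ft_force"].round(1))
    if jaw is not None:
        e=(jaw-ya+90)%180-90   # world ccw about +z ; tool z is down -> negative
        s+=" turn units %.2f"%(-np.radians(e)/0.1)
    print(s)
E
python3 - <<'E'
from h import *
plan(432,82,239)
im=cv2.imread("pics/top0.png")
for k,a,z in (("green",63.4,30),("white",27.3,52),("red",61.7,40),("dock",6.2,6),("lid",13.8,20)):
    r=ROI[k];c=np.array([(r[0]+r[2])/2,(r[1]+r[3])/2]);u=np.array([np.cos(np.radians(a)),np.sin(np.radians(a))])*10
    P=ray("top",[c-u,c+u],z);d=P[1]-P[0];print(k,"edge world ang mod90",(np.degrees(np.arctan2(d[1],d[0]))%90).round(1))
# white: tight mask incl. bright
g,f=up(im,ROI["white"]);C=cols(g)
b=g.astype(int);w=(np.abs(b-167).max(2)>12);
m=cv2.morphologyEx(big(w).astype(np.uint8),cv2.MORPH_CLOSE,np.ones((41,41)))
c=max(cv2.findContours(m,0,cv2.CHAIN_APPROX_NONE)[0],key=cv2.contourArea);M=cv2.moments(c)
print(cv2.minAreaRect(c)[1:],ray("top",f([M['m10']/M['m00'],M['m01']/M['m00']]),26))
d=g.copy();cv2.drawContours(d,[c],-1,(255,0,255),1);cv2.imwrite("pics/w1.png",d)
E
```

```text
t0.1 p[ 234.4 -578.8  239. ] dtool(units)[  8.623 -10.767   0.015] |13.79| jaw -68.0 tilt 0.08 q6 -0.02 w 88.2 F[-0.5 -0.3  0.1]
green edge world ang mod90 26.9
white edge world ang mod90 62.7
red edge world ang mod90 28.3
dock edge world ang mod90 83.5
lid edge world ang mod90 75.8
((168.59951782226562, 173.51885986328125), 26.56505012512207) [[432.04438541 277.47560974  26.        ]]
```

View pics/w1.png

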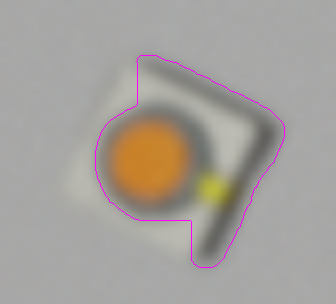

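```bash
python3 -m crank '[{"travel":[0.62,-0.77,0],"turn":0},{"travel":[0.62,-0.77,0],"turn":0},{"travel":[0.62,-0.77,0],"turn":0},{"travel":[0.62,-0.77,0],"turn":0},{"travel":[0.62,-0.77,0],"turn":0},{"travel":[0.62,-0.77,0],"turn":0},{"travel":[0.62,-0.77,0],"turn":0},{"travel":[0.62,-0.77,0],"turn":0},{"travel":[0.62,-0.77,0],"turn":0},{"travel":[0.62,-0.77,0],"turn":0},{"travel":[0.62,-0.77,0],"turn":0},{"travel":[0.62,-0.77,0],"turn":0}]' -1; python3 -c "
from h import *
plan(432,82,110)"
```

```text
t: 1.3
ee_pos: [405.7, -6.4, 236.9]
orientation: [-3.086, -0.583, -0.001]
ft_force: [1.0, -0.3, -0.3]
width: 0.9
t1.3 p[405.7  -6.4 236.9] dtool(units)[ 1.133 -1.452  2.541] |3.14| jaw -68.6 tilt 0.07 q6 1.15 w 0.9 F[ 1.  -0.3 -0.3]
```

```bash
python3 -m crank '[{"travel":[0.57,-0.72,0.3],"turn":0},{"travel":[0.57,-0.72,0.7],"turn":0},{"travel":[0,0,0.7],"turn":0},{"travel":[0,0,0.6],"turn":0},{"travel":[0,0,0.2],"turn":0},{"travel":[0,0,0],"turn":0}]'; python3 - <<'E'
from h import *
plan(432,82,77)
im=imaging.get_image("scene");cv2.imwrite("pics/s2.png",im)
u=proj("scene",[432,82,40])[0].astype(int);print(u)
crop(im,max(u[0]-60,0),u[1]-60,u[0]+60,u[1]+50,5,"pics/s2c.png")
E
```

```text
t: 1.9
ee_pos: [434.1, 85.1, 114.9]
orientation: [-3.083, -0.599, -0.011]
ft_force: [1.1, 0.3, 0.7]
width: 0.6
t1.9 p[434.1  85.1 114.9] dtool(units)[-0.066  0.042  0.758] |0.76| jaw -68.0 tilt 0.41 q6 1.35 w 0.6 F[1.1 0.3 0.7]
[291 210]
```

View pics/s2c.png

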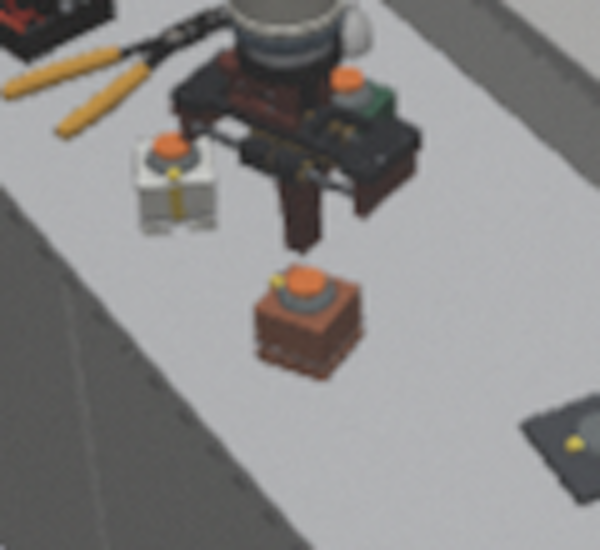

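```bash
python3 -m crank '[{"travel":[-0.066,0.042,0.1],"turn":0},{"travel":[0,0,0.2],"turn":0},{"travel":[0,0,0.15],"turn":0},{"travel":[0,0,0.1],"turn":0},{"travel":[0,0,0],"turn":0}]'; python3 -c "
from h import *
plan(432,82,77)"
```

```text
t: 2.45
ee_pos: [434.9, 80.6, 89.7]
orientation: [-3.084, -0.594, -0.024]
ft_force: [-0.2, 0.1, -0.1]
width: 0.1
t2.5 p[434.9  80.6  89.7] dtool(units)[-0.048 -0.048  0.253] |0.26| jaw -68.2 tilt 0.88 q6 1.34 w 0.1 F[-0.2  0.1 -0.1]
```

```bash
python3 -m crank '[{"travel":[-0.04,-0.04,0.03],"turn":0},{"travel":[0,0,0.06],"turn":0},{"travel":[0,0,0.06],"turn":0},{"travel":[0,0,0.06],"turn":0}]'; python3 -c "
from h import *
plan(432,82,77)"
```

```text
t: 2.85
ee_pos: [432.7, 81.8, 79.4]
orientation: [-3.084, -0.594, -0.026]
ft_force: [-1.5, -0.6, 6.0]
width: 0.2
t2.9 p[432.7  81.8  79.4] dtool(units)[-0.013 -0.01   0.047] |0.05| jaw -68.2 tilt 0.94 q6 1.35 w 0.2 F[-1.5 -0.6  6. ]
```

Cap is sliding under ~6 N. Continue until a hard stop shows.

```bash
python3 -m crank '[{"travel":[0,0,0.06],"turn":0},{"travel":[0,0,0.06],"turn":0},{"travel":[0,0,0.06],"turn":0}]'; python3 -c "
from h import *
plan(432,82,77)"
```

```text
t: 3.15
ee_pos: [433.0, 81.8, 76.5]
orientation: [-3.084, -0.596, -0.025]
ft_force: [-17.3, -4.3, 70.1]
width: 0.6
t3.1 p[433.   81.8  76.5] dtool(units)[-0.018 -0.011 -0.01 ] |0.02| jaw -68.1 tilt 0.92 q6 1.35 w 0.6 F[-17.3  -4.3  70.1]
```

```bash
python3 -m crank '[{"travel":[0,0,-0.3],"turn":0},{"travel":[0,0,-0.4],"turn":0},{"travel":[0,0,0],"turn":0}]'; python3 -c "
from h import *
plan(430,284,110)"
```

```text
t: 3.45
ee_pos: [433.1, 82.0, 114.2]
orientation: [-3.084, -0.596, -0.03]
ft_force: [-0.3, -1.5, -0.4]
width: 0.5
t3.5 p[433.1  82.  114.2] dtool(units)[ 1.447 -3.773  0.098] |4.04| jaw -68.1 tilt 1.09 q6 1.35 w 0.5 F[-0.3 -1.5 -0.4]
```

```bash
python3 -m crank '[{"travel":[0.27,-0.7,0],"turn":0},{"travel":[0.27,-0.7,0],"turn":0},{"travel":[0.27,-0.7,0],"turn":0},{"travel":[0.27,-0.7,0],"turn":0},{"travel":[0.25,-0.65,0],"turn":0},{"travel":[0,0,0],"turn":0}]'; python3 -c "
from h import *
plan(430,284,91)"
```

```text
t: 4.05
ee_pos: [431.3, 272.9, 111.6]
orientation: [-3.085, -0.589, -0.032]
ft_force: [1.0, -0.5, 0.2]
width: 0.5
t4.0 p[431.3 272.9 111.6] dtool(units)[ 0.049 -0.218  0.411] |0.47| jaw -68.4 tilt 1.18 q6 1.75 w 0.5 F[ 1.  -0.5  0.2]
```

```bash
python3 -m crank '[{"travel":[0.05,-0.22,0],"turn":0},{"travel":[0,0,0.2],"turn":0},{"travel":[0,0,0.15],"turn":0},{"travel":[0,0,0.06],"turn":0},{"travel":[0,0,0],"turn":0}]'; python3 -c "
from h import *
plan(430,284,77)"
```

```text
t: 4.55
ee_pos: [428.0, 281.6, 86.4]
orientation: [3.084, 0.587, 0.024]
ft_force: [-0.5, -0.2, 1.1]
width: 0.6
t4.5 p[428.  281.6  86.4] dtool(units)[ 0.052 -0.031  0.189] |0.20| jaw -68.4 tilt 0.89 q6 1.77 w 0.6 F[-0.5 -0.2  1.1]
```

```bash
python3 -m crank '[{"travel":[0.02,-0.02,0.05],"turn":0},{"travel":[0,0,0.05],"turn":0},{"travel":[0,0,0.05],"turn":0}]'; python3 -c "
from h import *
plan(430,284,77)"
```

```text
t: 4.85
ee_pos: [428.5, 281.6, 79.3]
orientation: [3.085, 0.582, 0.022]
ft_force: [-4.0, 1.6, 6.5]
width: 0.3
t4.8 p[428.5 281.6  79.3] dtool(units)[ 0.045 -0.033  0.047] |0.07| jaw -68.6 tilt 0.80 q6 1.77 w 0.3 F[-4.   1.6  6.5]
```

```bash
python3 -m crank '[{"travel":[0,0,0.05],"turn":0},{"travel":[0,0,0.05],"turn":0}]'; python3 -c "
from h import *
plan(430,284,77)"
```

```text
t: 5.05
ee_pos: [428.6, 281.8, 76.8]
orientation: [3.087, 0.58, 0.021]
ft_force: [-12.9, -6.1, 53.0]
width: -0.0
t5.0 p[428.6 281.8  76.8] dtool(units)[ 0.043 -0.03  -0.004] |0.05| jaw -68.7 tilt 0.78 q6 1.77 w -0.0 F[-12.9  -6.1  53. ]
```

Home (hard stop, 53 N at tip z≈60). On to the green tin.

```bash
python3 -m crank '[{"travel":[0,0,-0.3],"turn":0},{"travel":[0,0,-0.4],"turn":0},{"travel":[0,0,0],"turn":0}]'; python3 -c "
from h import *
plan(587,277.6,112)"
```

```text
t: 5.35
ee_pos: [428.9, 281.5, 113.9]
orientation: [3.088, 0.578, 0.024]
ft_force: [0.9, -0.1, 0.0]
width: 0.3
t5.3 p[428.9 281.5 113.9] dtool(units)[2.919 1.217 0.085] |3.16| jaw -68.8 tilt 0.88 q6 1.77 w 0.3 F[ 0.9 -0.1  0. ]
```

```bash
python3 -m crank '[{"travel":[0.58,0.24,0],"turn":0},{"travel":[0.58,0.24,0],"turn":0},{"travel":[0.58,0.24,0],"turn":0},{"travel":[0.58,0.24,0],"turn":0},{"travel":[0.58,0.24,0],"turn":0},{"travel":[0,0,0],"turn":0}]'; python3 -c "
from h import *
plan(587,277.6,90)"
```

```text
t: 5.95
ee_pos: [590.5, 276.1, 112.5]
orientation: [3.088, 0.577, 0.023]
ft_force: [-0.3, -0.6, 0.6]
width: 0.2
t6.0 p[590.5 276.1 112.5] dtool(units)[-0.06  -0.055  0.45 ] |0.46| jaw -68.8 tilt 0.86 q6 1.63 w 0.2 F[-0.3 -0.6  0.6]
```

```bash
python3 -m crank '[{"travel":[-0.06,-0.05,0.1],"turn":0},{"travel":[0,0,0.2],"turn":0},{"travel":[0,0,0.1],"turn":0},{"travel":[0,0,0.06],"turn":0},{"travel":[0,0,0.06],"turn":0},{"travel":[0,0,0.06],"turn":0}]'; python3 -c "
from h import *
plan(587,277.6,77)"
```

```text
t: 6.55
ee_pos: [584.4, 276.5, 80.3]
orientation: [3.085, 0.58, 0.023]
ft_force: [0.6, -2.2, 6.7]
width: 0.4
t6.5 p[584.4 276.5  80.3] dtool(units)[ 0.055 -0.002  0.067] |0.09| jaw -68.7 tilt 0.85 q6 1.63 w 0.4 F[ 0.6 -2.2  6.7]
```

```bash
python3 -m crank '[{"travel":[0.02,0,0.06],"turn":0},{"travel":[0,0,0.05],"turn":0}]'; python3 -m crank '[{"travel":[0,0,0.05],"turn":0}]'; python3 -c "
from h import *
plan(587,277.6,77)"
```

```text
t: 6.75
ee_pos: [584.6, 276.6, 77.0]
orientation: [3.084, 0.581, 0.022]
ft_force: [-6.7, -6.4, 34.1]
width: 0.5
t: 6.85
ee_pos: [584.6, 276.6, 77.1]
orientation: [3.083, 0.583, 0.023]
ft_force: [-8.3, -6.2, 26.2]
width: 0.5
t6.8 p[584.6 276.6  77.1] dtool(units)[ 0.053 -0.001  0.003] |0.05| jaw -68.6 tilt 0.88 q6 1.63 w 0.5 F[-8.3 -6.2 26.2]
```

```bash
python3 -m crank '[{"travel":[0,0,-0.4],"turn":0},{"travel":[0,0,-0.8],"turn":0},{"travel":[0,0,-0.8],"turn":0},{"travel":[0,0.8,-0.3],"turn":0},{"travel":[0,0.9,0],"turn":0},{"travel":[0,0.9,0],"turn":0},{"travel":[0,0.9,0],"turn":0},{"travel":[0,0.6,0],"turn":0},{"travel":[0,0,0],"turn":0}]' 1; python3 - <<'E'
from h import *
plan(587,277.6,77)
for n in("scene","top"):
    im=imaging.get_image(n);cv2.imwrite(f"pics/{n}3.png",im)
E
```

```text
t: 7.75
ee_pos: [654.1, 83.4, 197.1]
orientation: [3.079, 0.598, 0.019]
ft_force: [-0.5, -0.2, 0.2]
width: 69.0
t7.8 p[654.1  83.4 197.1] dtool(units)[ 0.182 -4.121  2.375] |4.76| jaw -68.0 tilt 0.75 q6 1.30 w 69.0 F[-0.5 -0.2  0.2]
```

View pics/top3.png

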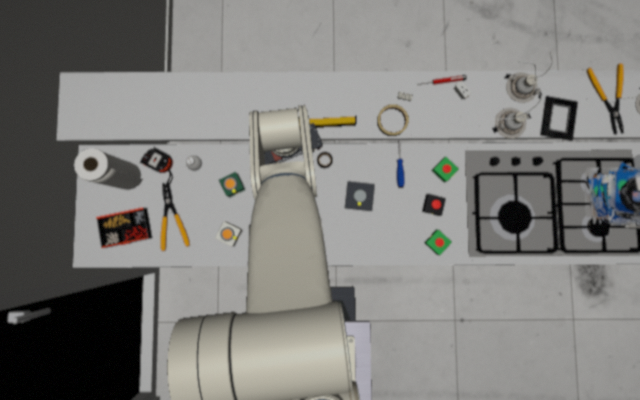

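View pics/scene3.png

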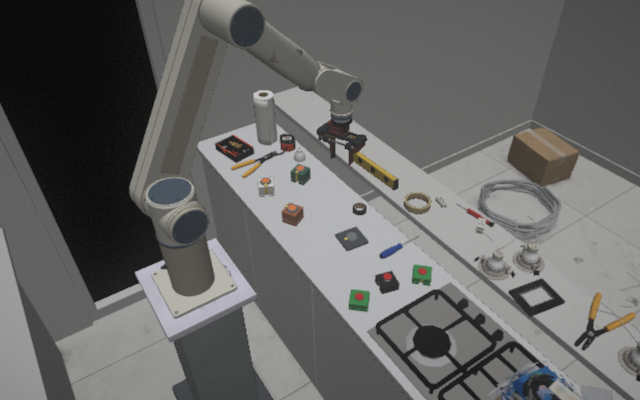

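```bash
cat >> h.py <<'E'
def blobs(n,im,guess,z,colr,rad=14,s=8):
    """centroid of colour blob nearest the guess point -> xy on plane z"""
    u=proj(n,[guess[0],guess[1],z])[0].astype(int)
    g,f=up(im,(u[0]-rad,u[1]-rad,u[0]+rad+1,u[1]+rad+1),s)
    m=cols(g)[colr]
    if m.sum()<30: return None
    p=f(cen(big(m)));return p.round(2),ray(n,p,z)[0][:2].round(1),int(m.sum()/s/s)
E
python3 - <<'E'
from h import *
I={n:cv2.imread(f"pics/{n}3.png") for n in("top","scene")}
for k,gx in (("green",(586.6,277.5)),("white",(429.8,284)),("red",(432,82))):
    for n in I:
        print(k,n,blobs(n,I[n],gx,60,"orange"),blobs(n,I[n],gx,57,"yellow"))
for n in I: print("dock",n,blobs(n,I[n],(549.4,-132.5),18,"yellow"),blobs(n,I[n],(549.4,-132.5),19,"spig",rad=9)); print("lid",blobs(n,I[n],(519.3,-369.7),43,"red"))
E
```

```text
green top (array([229.61, 183.14]), array([586.5, 277.1]), 44) (array([233.43, 190.39]), array([564. , 265.5]), 13)
green scene (array([299.87, 167.48]), array([587.5, 272.5]), 4) (array([296.41, 171.52]), array([563.6, 260.6]), 6)
white top (array([226.69, 233.68]), array([429.6, 284. ]), 46) (array([234.45, 237.34]), array([418.2, 260.5]), 9)
white scene (array([264.89, 179.99]), array([430.1, 280. ]), 9) (array([265.8, 190.1]), array([403.8, 225.1]), 8)
red top None None
red scene (array([293.39, 207.04]), array([437.7,  75.2]), 5) (array([286.02, 205.8 ]), array([420.5,  99.9]), 2)
dock top (array([358.93, 203.45]), array([ 523.6, -129.8]), 12) (array([359.71, 195.31]), array([ 549.7, -132.6]), 112)
lid (array([435.9 , 203.88]), array([ 519.1, -369.7]), 66)
dock scene (array([345.31, 238.37]), array([ 524.8, -133.4]), 5) (array([348.44, 227.73]), array([565.8, -95.5]), 134)
lid (array([387.07, 275.91]), array([ 519.2, -371.4]), 34)
```

```bash
python3 -c "
from h import *
plan(432,82,140,-61.7)"; python3 -m crank '[{"travel":[0,0,0],"turn":-0.5},{"travel":[0,0,0],"turn":-0.5}]' 1;python3 -c "
from h import *
plan(432,82,140,-61.7)"
```

```text
t7.8 p[652.9  86.2 196.9] dtool(units)[-4.138 -1.589  1.086] |4.56| jaw -67.9 tilt 0.67 q6 1.30 w 76.9 F[-0.1 -0.2 -0. ] turn units -1.08
t: 8.05
ee_pos: [651.0, 89.1, 196.1]
orientation: [3.044, 0.762, 0.014]
ft_force: [0.9, -0.3, 0.3]
width: 87.2
t8.1 p[651.   89.1 196.1] dtool(units)[-3.94  -1.944  1.08 ] |4.52| jaw -61.9 tilt 0.56 q6 1.20 w 87.2 F[ 0.9 -0.3  0.3] turn units -0.04
```

```bash
python3 -m crank '[{"travel":[-0.65,-0.32,0],"turn":0},{"travel":[-0.65,-0.32,0],"turn":0},{"travel":[-0.65,-0.32,0],"turn":0},{"travel":[-0.65,-0.32,0],"turn":0},{"travel":[-0.65,-0.32,0.5],"turn":0},{"travel":[-0.65,-0.32,0.5],"turn":0},{"travel":[0,0,0],"turn":0},{"travel":[0,0,0],"turn":0}]' 1;python3 -c "
from h import *
plan(432,82,140,-61.7)"
```

```text
t: 8.85
ee_pos: [418.4, 92.6, 140.8]
orientation: [3.04, 0.791, 0.01]
ft_force: [0.3, 0.0, 0.1]
width: 87.8
t8.8 p[418.4  92.6 140.8] dtool(units)[0.135 0.317 0.018] |0.35| jaw -60.8 tilt 0.38 q6 1.25 w 87.8 F[0.3 0.  0.1] turn units 0.15
```

```bash
python3 -m crank '[{"travel":[0.13,0.3,0],"turn":0.15},{"travel":[0,0,0],"turn":0},{"travel":[0,0,0],"turn":0}]' 1;python3 -c "
from h import *
plan(432,82,30,-61.7)"
```

```text
t: 9.15
ee_pos: [435.3, 83.8, 142.3]
orientation: [3.045, 0.77, 0.017]
ft_force: [0.5, -0.3, -0.7]
width: 87.8
t9.2 p[435.3  83.8 142.3] dtool(units)[-0.098 -0.006  2.245] |2.25| jaw -61.6 tilt 0.62 q6 1.24 w 87.8 F[ 0.5 -0.3 -0.7] turn units 0.01
```

```bash
python3 -m crank '[{"travel":[-0.06,0,0.1],"turn":0},{"travel":[0,0,0.4],"turn":0},{"travel":[0,0,0.4],"turn":0},{"travel":[0,0,0.3],"turn":0},{"travel":[0,0,0.1],"turn":0},{"travel":[0,0,0],"turn":0}]' 1;python3 - <<'E'
from h import *
plan(432,82,30,-61.7)
im=imaging.get_image("scene");cv2.imwrite("pics/s4.png",im)
u=proj("scene",[432,82,40])[0].astype(int)
crop(im,u[0]-60,u[1]-60,u[0]+60,u[1]+50,5,"pics/s4c.png")
E
```

```text
t: 9.75
ee_pos: [436.7, 82.1, 75.5]
orientation: [3.045, 0.766, 0.025]
ft_force: [0.3, 1.0, 0.1]
width: 87.6
t9.8 p[436.7  82.1  75.5] dtool(units)[-0.098 -0.048  0.909] |0.92| jaw -61.7 tilt 0.92 q6 1.24 w 87.6 F[0.3 1.  0.1] turn units -0.01
```

View pics/s4c.png

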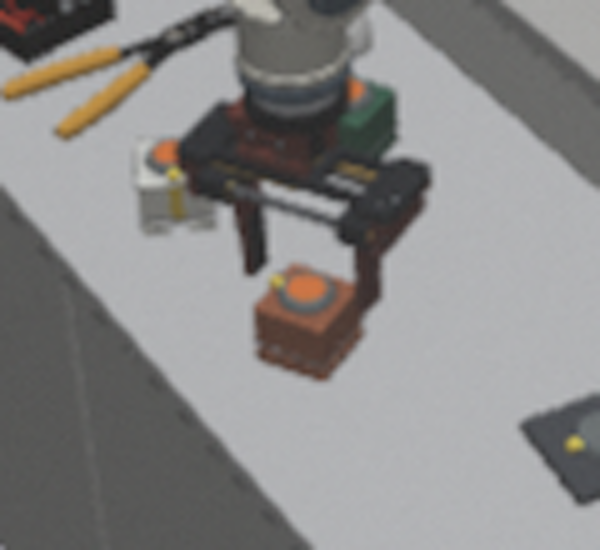

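```bash
python3 -m crank '[{"travel":[-0.09,-0.04,0.1],"turn":0},{"travel":[0,0,0.25],"turn":0},{"travel":[0,0,0.25],"turn":0},{"travel":[0,0,0.15],"turn":0},{"travel":[0,0,0.05],"turn":0},{"travel":[0,0,0],"turn":0}]' 1;python3 - <<'E'
from h import *
plan(432,82,30,-61.7)
E
```

```text
t: 10.4
ee_pos: [433.7, 82.1, 37.0]
orientation: [3.045, 0.766, 0.035]
ft_force: [-0.4, 0.6, -0.4]
width: 87.9
t10.4 p[433.7  82.1  37. ] dtool(units)[-0.034 -0.015  0.138] |0.14| jaw -61.8 tilt 1.29 q6 1.24 w 87.9 F[-0.4  0.6 -0.4] turn units -0.01
```

```bash
python3 -m crank '[{"travel":[-0.03,-0.01,0.1],"turn":0},{"travel":[0,0,0],"turn":0},{"travel":[0,0,0],"turn":0},{"travel":[0,0,0],"turn":0},{"travel":[0,0,0],"turn":0},{"travel":[0,0,0],"turn":0},{"travel":[0,0,0],"turn":0}]' -1;python3 - <<'E'
from h import *
plan(432,82,30,-61.7)
E
```

```text
t: 11.1
ee_pos: [432.6, 81.9, 32.6]
orientation: [3.045, 0.766, 0.038]
ft_force: [0.2, 0.0, -1.4]
width: 59.8
t11.1 p[432.6  81.9  32.6] dtool(units)[-0.012 -0.008  0.053] |0.05| jaw -61.8 tilt 1.39 q6 1.24 w 59.8 F[ 0.2  0.  -1.4] turn units -0.01
```

```bash
python3 -m crank '[{"travel":[0,0,-0.2],"turn":0},{"travel":[0,0,-0.4],"turn":0},{"travel":[0,0,-0.5],"turn":0},{"travel":[0,0,-0.5],"turn":0},{"travel":[0,0,-0.2],"turn":-0.4},{"travel":[0,0,0],"turn":-0.8},{"travel":[0,0,0],"turn":-0.8},{"travel":[0,0,0],"turn":-0.8},{"travel":[0,0,0],"turn":-0.8},{"travel":[0,0,0],"turn":-0.8},{"travel":[0,0,0],"turn":-0.8},{"travel":[0,0,0],"turn":-0.8},{"travel":[0,0,0],"turn":-0.8},{"travel":[0,0,0],"turn":-0.8},{"travel":[0,0,0],"turn":-0.8},{"travel":[0,0,0],"turn":-0.8},{"travel":[0,0,0],"turn":-0.5},{"travel":[0,0,0],"turn":0}]' ;python3 - <<'E'
from h import *
plan(549.5,-132.5,100,-6.2)
E
```

```text
t: 12.9
ee_pos: [427.7, 81.1, 137.2]
orientation: [2.283, 2.135, 0.037]
ft_force: [-0.8, 0.3, -1.8]
width: 59.9
t12.9 p[427.7  81.1 137.2] dtool(units)[-4.103  2.696  0.79 ] |4.97| jaw -3.9 tilt 1.63 q6 0.23 w 59.9 F[-0.8  0.3 -1.8] turn units 0.41
```

```bash
python3 -m crank '[{"travel":[-0.3,0.2,0],"turn":0.3},{"travel":[-0.6,0.4,0],"turn":0},{"travel":[-0.7,0.45,0],"turn":0},{"travel":[-0.7,0.45,0],"turn":0},{"travel":[-0.7,0.45,0],"turn":0},{"travel":[-0.5,0.32,0],"turn":0},{"travel":[-0.3,0.2,0],"turn":0},{"travel":[-0.1,0.05,0],"turn":0},{"travel":[0,0,0],"turn":0},{"travel":[0,0,0],"turn":0}]' ;python3 - <<'E'
from h import *
plan(549.5,-132.5,70,-6.2)
for n in("scene","top"):
    im=imaging.get_image(n);cv2.imwrite(f"pics/{n}5.png",im)
u=proj("scene",[549,-132,60])[0].astype(int)
crop(im:=cv2.imread("pics/scene5.png"),u[0]-50,u[1]-60,u[0]+50,u[1]+40,6,"pics/s5c.png")
E
```

```text
t: 13.9
ee_pos: [535.1, -131.6, 142.2]
orientation: [2.327, 2.088, 0.038]
ft_force: [-0.1, 0.1, -2.0]
width: 59.8
t13.9 p[ 535.1 -131.6  142.2] dtool(units)[1.000e-03 2.490e-01 1.452e+00] |1.47| jaw -6.2 tilt 1.63 q6 -0.17 w 59.8 F[-0.1  0.1 -2. ] turn units -0.00
```

View pics/s5c.png

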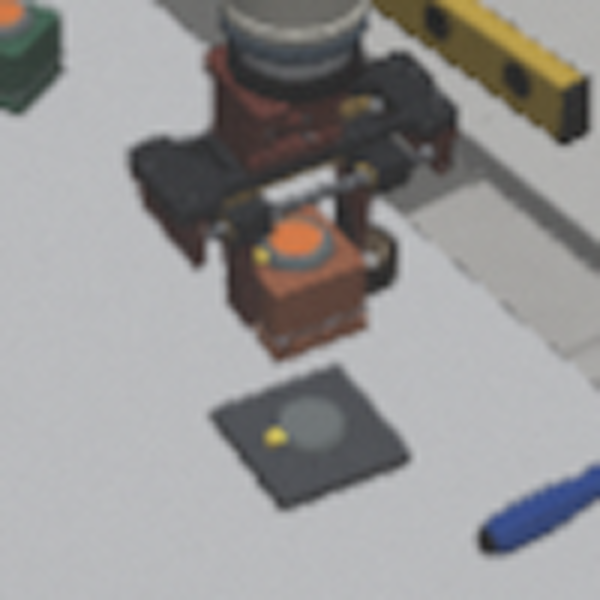

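View pics/top5.png

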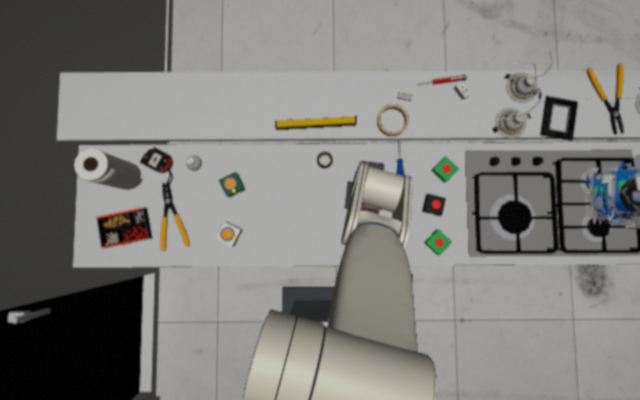

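```bash
cat >> h.py <<'E'
def zax():
    return Ro.from_rotvec(ctrl.get_obs()["orientation"]).as_matrix()[:,2].round(4)
E
python3 -m crank '[{"travel":[0,0.2,0],"turn":0},{"travel":[0,0.05,0.2],"turn":0},{"travel":[0,0,0.4],"turn":0},{"travel":[0,0,0.4],"turn":0},{"travel":[0,0,0.2],"turn":0},{"travel":[0,0,0.1],"turn":0},{"travel":[0,0,0],"turn":0}]' ;python3 - <<'E'
from h import *
print(zax())
plan(549.5-33*zax()[0],-132.5-33*zax()[1],53,-6.2)
E
```

```text
t: 14.7
ee_pos: [551.5, -128.8, 73.9]
orientation: [2.321, 2.095, 0.039]
ft_force: [0.5, 0.2, -2.1]
width: 60.1
[ 0.0285  0.0058 -0.9996]
t14.7 p[ 551.5 -128.8   73.9] dtool(units)[-0.088 -0.061  0.415] |0.43| jaw -5.9 tilt 1.66 q6 -0.17 w 60.1 F[ 0.5  0.2 -2.1] turn units 0.06
```

```bash
python3 -m crank '[{"travel":[-0.08,-0.06,0.05],"turn":0},{"travel":[0,0,0.1],"turn":0},{"travel":[0,0,0.1],"turn":0},{"travel":[0,0,0],"turn":0}]' ;python3 - <<'E'
from h import *
plan(549.5-33*zax()[0],-132.5-33*zax()[1],44.6,-6.2)
im=imaging.get_image("scene")
u=proj("scene",[549,-132,40])[0].astype(int)
crop(im,u[0]-40,u[1]-45,u[0]+40,u[1]+35,8,"pics/s6c.png")
E
```

```text
t: 15.1
ee_pos: [549.2, -133.0, 61.9]
orientation: [2.319, 2.093, 0.041]
ft_force: [-0.6, -0.1, -1.2]
width: 59.9
t15.1 p[ 549.2 -133.    61.9] dtool(units)[ 0.003 -0.026  0.346] |0.35| jaw -5.9 tilt 1.81 q6 -0.18 w 59.9 F[-0.6 -0.1 -1.2] turn units 0.06
```

View pics/s6c.png

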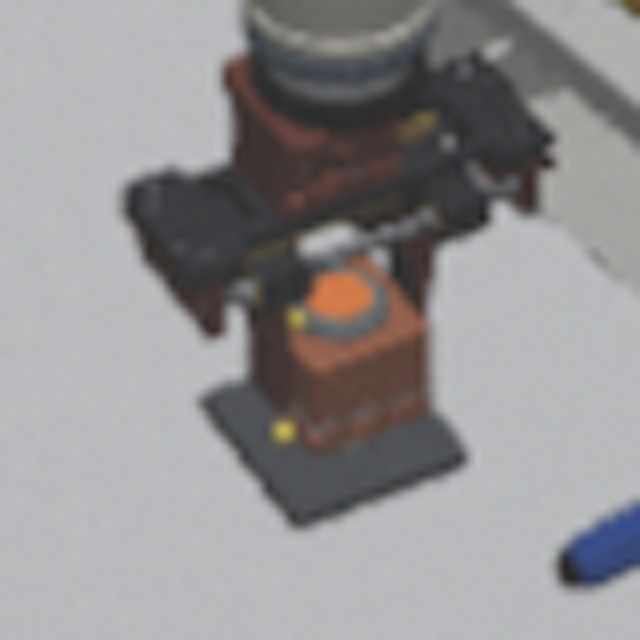

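Aligned just above the spigot. Lowering gently.

```bash
python3 -m crank '[{"travel":[0,-0.02,0.06],"turn":0},{"travel":[0,0,0.06],"turn":0},{"travel":[0,0,0.06],"turn":0},{"travel":[0,0,0.06],"turn":0}]' ;python3 - <<'E'
from h import *
plan(549.5-33*zax()[0],-132.5-33*zax()[1],44.6,-6.2)
E
```

```text
t: 15.55
ee_pos: [549.6, -133.1, 50.5]
orientation: [2.318, 2.092, 0.043]
ft_force: [-3.4, -0.6, 18.4]
width: 59.7
t15.6 p[ 549.6 -133.1   50.5] dtool(units)[ 0.007 -0.029  0.117] |0.12| jaw -5.9 tilt 1.93 q6 -0.18 w 59.7 F[-3.4 -0.6 18.4] turn units 0.06
```

```bash
python3 -m crank '[{"travel":[0,0,-0.05],"turn":0},{"travel":[0,-0.05,0],"turn":0},{"travel":[0,0,0.06],"turn":0},{"travel":[0,0,0.06],"turn":0}]' ;python3 - <<'E'
from h import *
plan(549.5-33*zax()[0],-132.5-33*zax()[1],44.6,-6.2)
im=imaging.get_image("scene")
u=proj("scene",[549,-132,40])[0].astype(int)
crop(im,u[0]-40,u[1]-45,u[0]+40,u[1]+35,8,"pics/s7c.png")
E
```

```text
t: 15.95
ee_pos: [547.7, -132.4, 47.2]
orientation: [2.318, 2.09, 0.045]
ft_force: [1.6, 6.1, 1.7]
width: 60.1
t15.9 p[ 547.7 -132.4   47.2] dtool(units)[-0.004  0.012  0.053] |0.05| jaw -5.9 tilt 2.01 q6 -0.18 w 60.1 F[1.6 6.1 1.7] turn units 0.05
```

View pics/s7c.png

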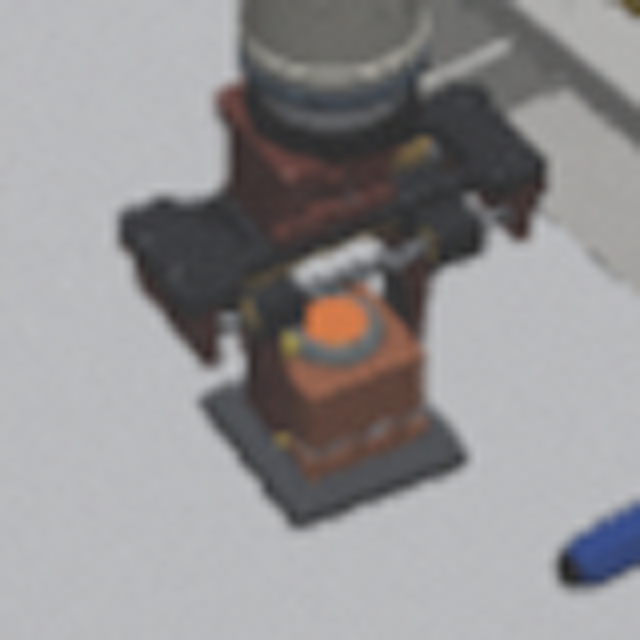

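```bash
python3 -m crank '[{"travel":[0,0,0.06],"turn":0},{"travel":[0,0,0.04],"turn":0}]' ;python3 - <<'E'
from h import *
print(ctrl.get_obs()["moment"].round(2))
plan(549.5-33*zax()[0],-132.5-33*zax()[1],44.6,-6.2)
E
```

```text
t: 16.2
ee_pos: [548.1, -132.4, 44.4]
orientation: [2.318, 2.092, 0.045]
ft_force: [-9.9, 1.8, 39.6]
width: 60.1
[ 0.63  2.68 -0.13]
t16.2 p[ 548.1 -132.4   44.4] dtool(units)[-0.005  0.006 -0.005] |0.01| jaw -5.9 tilt 1.98 q6 -0.18 w 60.1 F[-9.9  1.8 39.6] turn units 0.06
```

```bash
python3 -m crank '[{"travel":[0,0,-0.02],"turn":0},{"travel":[0,0,0],"turn":0},{"travel":[0,0,0],"turn":0},{"travel":[0,0,0],"turn":0},{"travel":[0,0,0],"turn":0}]' 1; python3 -m crank '[{"travel":[0,0,-0.2],"turn":0},{"travel":[0,0,-0.4],"turn":0},{"travel":[0,0,-0.6],"turn":0},{"travel":[0,0,-0.8],"turn":0},{"travel":[0,0,-0.6],"turn":0},{"travel":[0.6,0,-0.2],"turn":0},{"travel":[-0.9,0,0],"turn":0},{"travel":[-0.9,0,0],"turn":0},{"travel":[-0.9,0,0],"turn":0},{"travel":[0,0,0],"turn":0}]' 1; python3 - <<'E'
from h import *
plan(430,284,150,62.7)
for n in("scene","top"):
    im=imaging.get_image(n);cv2.imwrite(f"pics/{n}8.png",im)
u=proj("scene",[549,-132,40])[0].astype(int)
crop(cv2.imread("pics/scene8.png"),u[0]-40,u[1]-45,u[0]+40,u[1]+35,8,"pics/s8c.png")
E
```

```text
t: 16.7
ee_pos: [548.4, -133.0, 45.5]
orientation: [2.316, 2.091, 0.045]
ft_force: [0.2, -0.7, -0.2]
width: 87.9
t: 17.7
ee_pos: [535.8, -234.4, 196.2]
orientation: [2.298, 2.106, 0.048]
ft_force: [-0.0, 0.9, -0.2]
width: 87.8
t17.7 p[ 535.8 -234.4  196.2] dtool(units)[10.14  -3.045  0.868] |10.62| jaw -5.0 tilt 2.24 q6 -0.37 w 87.8 F[-0.   0.9 -0.2] turn units -11.81
```

View pics/s8c.png

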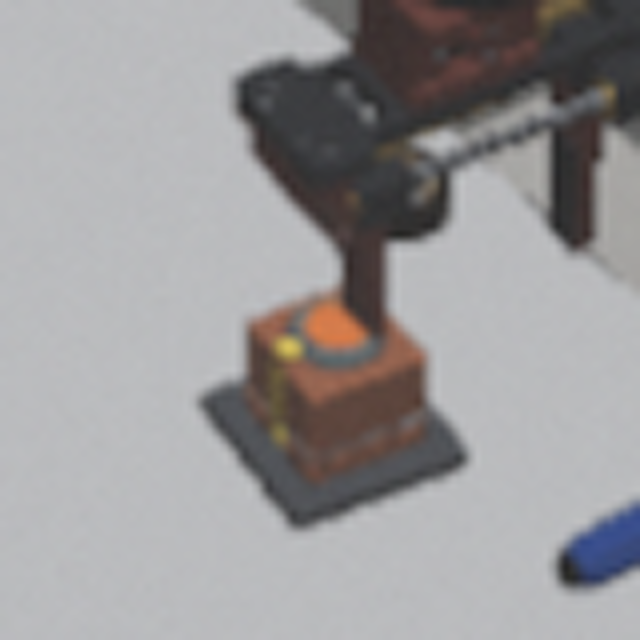

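View pics/top8.png

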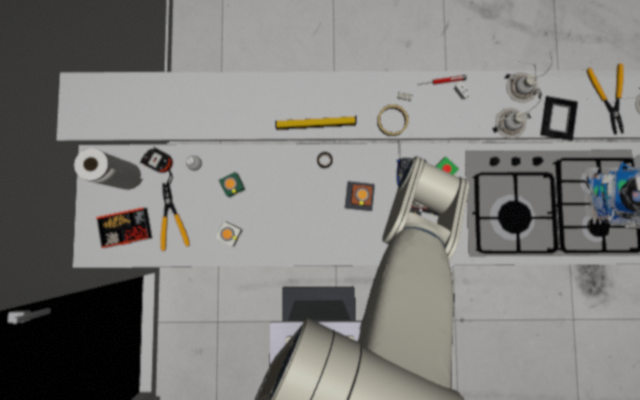

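```bash
python3 - <<'E'
from h import *
I={n:cv2.imread(f"pics/{n}8.png") for n in("top","scene")}
for k,gx in (("green",(586.6,277.5)),("white",(429.8,284))):
    for n in I:
        print(k,n,blobs(n,I[n],gx,60,"orange"),blobs(n,I[n],gx,57,"yellow"))
print(blobs("top",I["top"],(549,-132),72,"orange"),blobs("top",I["top"],(549,-132),69,"yellow"))
E
python3 -m crank '[{"travel":[0.4,-0.12,0],"turn":0},{"travel":[0.8,-0.24,0],"turn":-0.8},{"travel":[0.8,-0.24,0],"turn":-0.8},{"travel":[0.8,-0.1,0],"turn":-0.8},{"travel":[0.8,0.1,0],"turn":-0.8},{"travel":[0.8,0.2,0],"turn":-0.8},{"travel":[0.8,0.3,0],"turn":-0.8},{"travel":[0.8,0.4,0],"turn":-0.8}]' 1
python3 - <<'E'
from h import *
print(zax());plan(429.6,284,150,62.7)
E
```

```text
green top (array([229.61, 183.14]), array([586.5, 277.1]), 43) (array([233.46, 190.45]), array([563.8, 265.4]), 13)
green scene (array([299.87, 167.5 ]), array([587.4, 272.5]), 5) (array([296.09, 176.51]), array([545.2, 232.8]), 7)
white top (array([226.69, 233.68]), array([429.6, 284. ]), 46) (array([234.45, 237.35]), array([418.1, 260.5]), 9)
white scene (array([264.87, 180.04]), array([429.9, 279.7]), 8) (array([265.81, 190.03]), array([404. , 225.4]), 8)
(array([361.92, 194.13]), array([ 548.6, -133.9]), 40) (array([360.99, 202.61]), array([ 522.6, -130.9]), 15)
t: 18.6
ee_pos: [499.0, 93.5, 196.8]
orientation: [1.598, 2.673, 0.036]
ft_force: [1.7, -0.6, 0.8]
width: 88.0
[ 0.0354  0.0059 -0.9994]
t18.6 p[499.   93.5 196.8] dtool(units)[4.024 0.548 0.909] |4.16| jaw 28.3 tilt 2.06 q6 -0.33 w 88.0 F[ 1.7 -0.6  0.8] turn units -6.01
```

```bash
python3 -m crank '[{"travel":[0.6,0.1,0],"turn":-0.8},{"travel":[0.6,0.12,0],"turn":-0.8},{"travel":[0.5,0.3,0],"turn":-0.8},{"travel":[0.4,0.3,0],"turn":-0.8},{"travel":[0.3,0.3,0],"turn":-0.8},{"travel":[0.2,0.2,0],"turn":-0.5},{"travel":[0,0,0],"turn":-0.2},{"travel":[0,0,0],"turn":0}]' 1
python3 - <<'E'
from h import *
print(zax());plan(429.6,284,150,62.7)
E
```

```text
t: 19.4
ee_pos: [457.0, 258.6, 197.6]
orientation: [0.872, 2.988, 0.025]
ft_force: [-0.1, -0.6, 0.1]
width: 87.8
[ 0.0321  0.0075 -0.9995]
t19.4 p[457.  258.6 197.6] dtool(units)[0.758 0.111 0.937] |1.21| jaw 57.5 tilt 1.89 q6 -0.50 w 87.8 F[-0.1 -0.6  0.1] turn units -0.91
```

```bash
python3 -m crank '[{"travel":[0.35,0.04,0],"turn":-0.5},{"travel":[0.35,0.06,0.3],"turn":-0.4},{"travel":[0.05,0.03,0.4],"turn":0},{"travel":[0,0,0.4],"turn":0},{"travel":[0,0,0.2],"turn":0},{"travel":[0,0,0],"turn":0}]' 1
python3 - <<'E'
from h import *
print(zax());plan(429.6,284,60,62.7)
E
```

```text
t: 20.0
ee_pos: [428.3, 281.7, 131.1]
orientation: [0.744, 3.021, 0.023]
ft_force: [0.3, -1.0, -0.2]
width: 87.9
[ 0.0327  0.0074 -0.9994]
t20.0 p[428.3 281.7 131.1] dtool(units)[0.034 0.022 1.423] |1.42| jaw 62.4 tilt 1.92 q6 -0.51 w 87.9 F[ 0.3 -1.  -0.2] turn units -0.06
```

```bash
python3 -m crank '[{"travel":[0.05,0,0.3],"turn":0},{"travel":[0,0,0.4],"turn":0},{"travel":[0,0,0.4],"turn":0},{"travel":[0,0,0.2],"turn":0},{"travel":[0,0,0.1],"turn":0},{"travel":[0,0,0],"turn":0}]' 1
python3 - <<'E'
from h import *
print(zax());plan(429.6,284,32,62.7)
E
```

```text
t: 20.6
ee_pos: [431.9, 283.0, 63.2]
orientation: [0.752, 3.015, 0.03]
ft_force: [0.1, 0.3, -0.3]
width: 87.9
[ 0.0378  0.0103 -0.9992]
t20.6 p[431.9 283.   63.2] dtool(units)[ 0.068 -0.022  0.623] |0.63| jaw 62.0 tilt 2.25 q6 -0.50 w 87.9 F[ 0.1  0.3 -0.3] turn units -0.12
```

```bash
python3 -m crank '[{"travel":[0.06,-0.02,0.1],"turn":-0.1},{"travel":[0,0,0.2],"turn":0},{"travel":[0,0,0.2],"turn":0},{"travel":[0,0,0.1],"turn":0},{"travel":[0,0,0],"turn":0}]' 1
python3 - <<'E'
from h import *
print(zax());plan(429.6,284,32,62.7)
E
```

```text
t: 21.1
ee_pos: [431.0, 284.7, 32.7]
orientation: [0.735, 3.016, 0.033]
ft_force: [0.1, 0.1, -0.4]
width: 87.7
[ 0.0408  0.0122 -0.9991]
t21.1 p[431.  284.7  32.7] dtool(units)[ 0.018 -0.026  0.012] |0.03| jaw 62.6 tilt 2.44 q6 -0.51 w 87.7 F[ 0.1  0.1 -0.4] turn units -0.01
```

```bash
python3 -m crank '[{"travel":[0,0,0],"turn":0},{"travel":[0,0,0],"turn":0},{"travel":[0,0,0],"turn":0},{"travel":[0,0,0],"turn":0}]' -1
python3 - <<'E'
from h import *
print(zax());plan(429.6,284,32,62.7)
E
python3 -m crank '[{"travel":[0,0,-0.5],"turn":0},{"travel":[0,0,-1],"turn":0},{"travel":[0,0,-1],"turn":0},{"travel":[0,0,-1],"turn":0},{"travel":[0,0,-0.5],"turn":0}]'
python3 - <<'E'
from h import *
print(zax());plan(548.8,-132.5,200,-6)
E
```

```text
t: 21.5
ee_pos: [431.1, 284.8, 32.7]
orientation: [0.735, 3.017, 0.033]
ft_force: [0.1, -1.3, -0.6]
width: 60.8
[ 0.0406  0.0121 -0.9991]
t21.5 p[431.1 284.8  32.7] dtool(units)[ 0.02  -0.028  0.013] |0.04| jaw 62.6 tilt 2.43 q6 -0.51 w 60.8 F[ 0.1 -1.3 -0.6] turn units -0.01
t: 22.0
ee_pos: [420.3, 280.6, 234.7]
orientation: [0.737, 3.024, 0.021]
ft_force: [0.3, -0.6, -1.9]
width: 60.3
[ 0.0316  0.0065 -0.9995]
t22.0 p[420.3 280.6 234.7] dtool(units)[-6.065 -6.168  0.722] |8.68| jaw 62.6 tilt 1.85 q6 -0.51 w 60.3 F[ 0.3 -0.6 -1.9] turn units 11.98
```

```bash
python3 -m crank '[{"travel":[-0.4,-0.4,0],"turn":0},{"travel":[-0.6,-0.6,0],"turn":0},{"travel":[-0.6,-0.6,0],"turn":0.4},{"travel":[-0.6,-0.6,0],"turn":0.8},{"travel":[-0.6,-0.5,0],"turn":0.8},{"travel":[-0.6,-0.4,0],"turn":0.8},{"travel":[-0.6,-0.2,0],"turn":0.8},{"travel":[-0.7,-0.1,0],"turn":0.8},{"travel":[-0.7,0,0],"turn":0.8},{"travel":[-0.7,0,0],"turn":0.8},{"travel":[-0.5,0,0],"turn":0.8},{"travel":[-0.3,0,0],"turn":0.8},{"travel":[0,0,0],"turn":0.8}]'
python3 - <<'E'
from h import *
print(zax());plan(548.8,-132.5,200,-6)
E
```

```text
t: 23.3
ee_pos: [583.2, -105.4, 244.6]
orientation: [1.945, 2.432, 0.06]
ft_force: [-0.7, 0.6, -0.5]
width: 60.9
[ 0.045   0.0131 -0.9989]
t23.3 p[ 583.2 -105.4  244.6] dtool(units)[-0.38  -0.832  0.854] |1.25| jaw 12.7 tilt 2.68 q6 -0.44 w 60.9 F[-0.7  0.6 -0.5] turn units 3.27
```

```bash
python3 -m crank '[{"travel":[-0.3,-0.6,0],"turn":0.8},{"travel":[-0.1,-0.1,0],"turn":0.8},{"travel":[0,0,0],"turn":0.8},{"travel":[0,0,0],"turn":0.6},{"travel":[0,0,0],"turn":0}]'
python3 - <<'E'
from h import *
print(zax());plan(548.8-33*zax()[0],-132.5-33*zax()[1],130,-6)
E
```

```text
t: 23.8
ee_pos: [550.3, -134.3, 241.9]
orientation: [2.309, 2.101, 0.063]
ft_force: [0.0, 0.3, -1.4]
width: 60.6
[ 0.0427  0.0135 -0.999 ]
t23.8 p[ 550.3 -134.3  241.9] dtool(units)[-0.017 -0.153  2.233] |2.24| jaw -5.4 tilt 2.56 q6 -0.19 w 60.6 F[ 0.   0.3 -1.4] turn units 0.10
```

```bash
python3 -m crank '[{"travel":[-0.03,-0.13,0.5],"turn":0.1},{"travel":[0,0,0.8],"turn":0},{"travel":[0,0,0.7],"turn":0},{"travel":[0,0,0.3],"turn":0},{"travel":[0,0,0],"turn":0}]'
python3 - <<'E'
from h import *
print(zax());plan(548.8-33*zax()[0],-132.5-33*zax()[1],97,-6)
im=imaging.get_image("scene")
u=proj("scene",[549,-132,80])[0].astype(int)
crop(im,u[0]-40,u[1]-45,u[0]+40,u[1]+35,8,"pics/s9c.png")
E
```

```text
t: 24.3
ee_pos: [550.0, -133.7, 125.1]
orientation: [2.307, 2.098, 0.067]
ft_force: [-0.8, 0.5, -1.7]
width: 60.6
[ 0.0473  0.0121 -0.9988]
t24.3 p[ 550.  -133.7  125.1] dtool(units)[ 0.002 -0.082  0.558] |0.56| jaw -5.5 tilt 2.80 q6 -0.20 w 60.6 F[-0.8  0.5 -1.7] turn units 0.09
```

View pics/s9c.png

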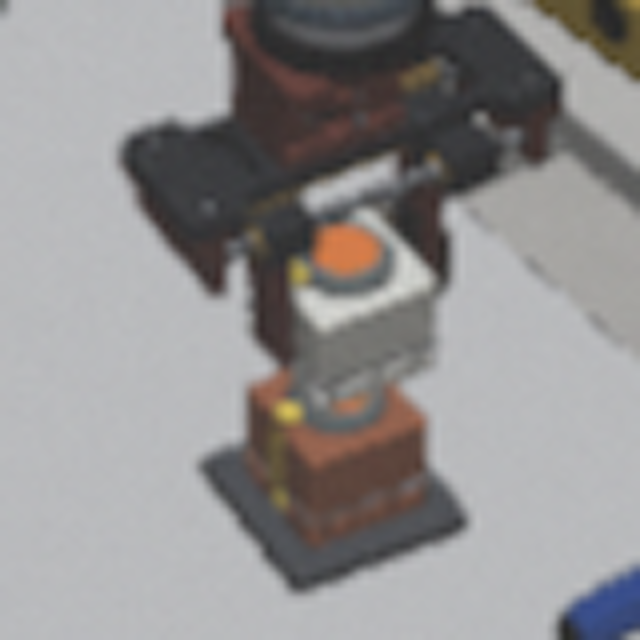

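```bash
python3 -m crank '[{"travel":[-0.01,-0.07,0.1],"turn":0.1},{"travel":[0,-0.02,0.15],"turn":0},{"travel":[0,0,0.08],"turn":0},{"travel":[0,0,0.06],"turn":0}]'
python3 - <<'E'
from h import *
print(zax());plan(548.8-33*zax()[0],-132.5-33*zax()[1],97,-6)
E
```

```text
t: 24.75
ee_pos: [548.7, -134.2, 108.7]
orientation: [2.312, 2.083, 0.073]
ft_force: [0.1, -0.2, -1.3]
width: 60.5
[ 0.0543  0.0102 -0.9985]
t24.8 p[ 548.7 -134.2  108.7] dtool(units)[ 0.021 -0.049  0.232] |0.24| jaw -6.0 tilt 3.17 q6 -0.20 w 60.5 F[ 0.1 -0.2 -1.3] turn units -0.00
```

```bash
python3 -m crank '[{"travel":[0,-0.06,0.05],"turn":0},{"travel":[0,-0.01,0.08],"turn":0},{"travel":[0,0,0.06],"turn":0}]'
python3 - <<'E'
from h import *
print(zax());plan(548.8-33*zax()[0],-132.5-33*zax()[1],97,-6)
E
```

```text
t: 25.05
ee_pos: [546.1, -133.9, 99.0]
orientation: [2.311, 2.082, 0.075]
ft_force: [0.3, 0.6, -1.1]
width: 60.4
[ 0.0558  0.0098 -0.9984]
t25.1 p[ 546.1 -133.9   99. ] dtool(units)[0.023 0.013 0.042] |0.05| jaw -6.0 tilt 3.25 q6 -0.20 w 60.4 F[ 0.3  0.6 -1.1] turn units 0.00
```

Sliding in with no force. Down the last 2 mm.

```bash
python3 -m crank '[{"travel":[0.01,0.01,0.05],"turn":0},{"travel":[0,0,0.04],"turn":0}]'
python3 - <<'E'
from h import *
print(zax());plan(548.8-33*zax()[0],-132.5-33*zax()[1],97,-6)
E
```

```text
t: 25.25
ee_pos: [546.7, -133.3, 97.0]
orientation: [2.311, 2.084, 0.073]
ft_force: [-10.9, 1.9, 37.7]
width: 59.9
[ 0.0543  0.0101 -0.9985]
t25.2 p[ 546.7 -133.3   97. ] dtool(units)[ 0.01   0.005 -0.   ] |0.01| jaw -6.0 tilt 3.17 q6 -0.20 w 59.9 F[-10.9   1.9  37.7] turn units 0.01
```

```bash
python3 -m crank '[{"travel":[0,0,-0.02],"turn":0},{"travel":[0,0,0],"turn":0},{"travel":[0,0,0],"turn":0},{"travel":[0,0,0],"turn":0},{"travel":[0,0,0],"turn":0}]' 1; python3 -m crank '[{"travel":[0,0,-0.5],"turn":0},{"travel":[0,0,-1],"turn":0},{"travel":[0,0,-1],"turn":0}]' 1; python3 - <<'E'
from h import *
print(zax());plan(586.5,277.3,150,26.9)
E
python3 -m crank '[{"travel":[0,0,0],"turn":0},{"travel":[1,-0.3,0],"turn":0},{"travel":[1,-0.3,0],"turn":0},{"travel":[1,-0.3,0],"turn":0},{"travel":[0,0,0],"turn":0}]' 1
python3 - <<'E'
from h import *
print(zax());plan(586.5,277.3,150,26.9)
for n in("scene","top"):
    im=imaging.get_image(n);cv2.imwrite(f"pics/{n}10.png",im)
u=proj("scene",[549,-132,60])[0].astype(int)
crop(cv2.imread("pics/scene10.png"),u[0]-40,u[1]-45,u[0]+40,u[1]+35,8,"pics/s10c.png")
I={n:cv2.imread(f"pics/{n}10.png") for n in("top","scene")}
print(blobs("top",I["top"],(586.5,277),60,"orange"),blobs("top",I["top"],(586,277),57,"yellow"))
print(blobs("top",I["top"],(549,-132),124,"orange"),blobs("top",I["top"],(549,-132),121,"yellow"))
E
```

```text
t: 25.75
ee_pos: [547.7, -133.5, 98.8]
orientation: [2.31, 2.083, 0.075]
ft_force: [0.2, -0.5, 0.2]
width: 87.3
t: 26.05
ee_pos: [536.3, -133.5, 218.9]
orientation: [2.32, 2.092, 0.062]
ft_force: [0.8, 0.4, 0.2]
width: 87.3
[ 0.0407  0.0139 -0.9991]
t26.1 p[ 536.3 -133.5  218.9] dtool(units)[8.25  0.094 1.531] |8.39| jaw -6.0 tilt 2.46 q6 -0.19 w 87.3 F[0.8 0.4 0.2] turn units -5.73
t: 26.55
ee_pos: [511.0, 18.6, 224.5]
orientation: [2.317, 2.077, 0.074]
ft_force: [0.0, 0.3, 0.0]
width: 87.9
[ 0.0546  0.0102 -0.9985]
t26.6 p[511.   18.6 224.5] dtool(units)[5.283 0.854 1.623] |5.59| jaw -6.3 tilt 3.18 q6 0.11 w 87.9 F[0.  0.3 0. ] turn units -5.79
(array([229.6 , 183.15]), array([586.4, 277.1]), 44) (array([233.38, 190.39]), array([564. , 265.7]), 13)
(array([363.61, 192.64]), array([ 548.3, -133.2]), 45) (array([362.62, 201.65]), array([ 521.7, -130.2]), 10)
```

View pics/s10c.png

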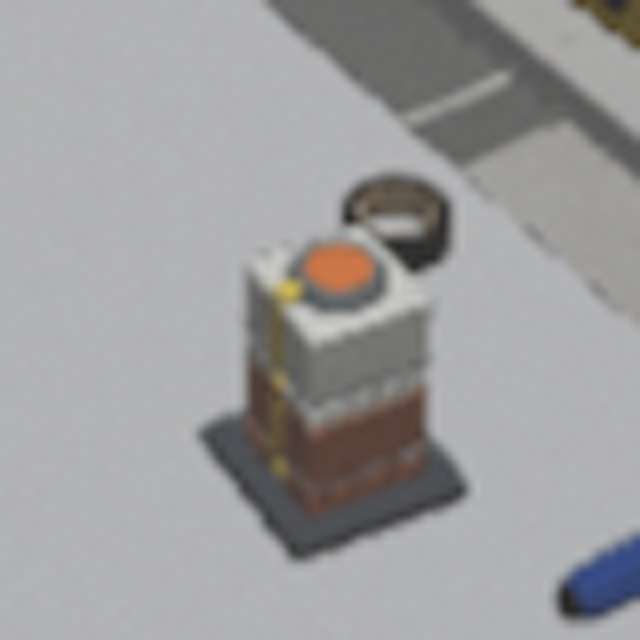

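View pics/top10.png

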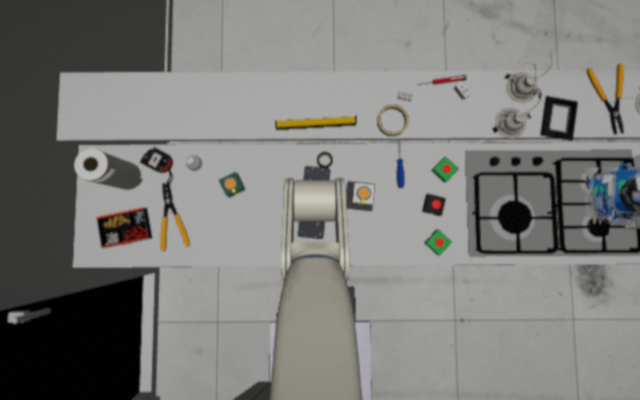

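```bash
cat > tl.py <<'E'
from h import *
o=ctrl.get_obs();print(o["t"],o["ee_pos"].round(0),zax()[:2])
E
python3 -m crank '[{"travel":[0,0,-1],"turn":0},{"travel":[0,0,-1],"turn":0}]' 1 >/dev/null; python3 tl.py
python3 -m crank '[{"travel":[0,0,0],"turn":0}]' 1 >/dev/null; python3 tl.py
python3 -m crank '[{"travel":[0,0,0],"turn":0}]' 1 >/dev/null; python3 tl.py
python3 -m crank '[{"travel":[0,0,0],"turn":0}]' 1 >/dev/null; python3 tl.py
python3 -m crank '[{"travel":[0,0,0.5],"turn":0},{"travel":[0,0,0.5],"turn":0},{"travel":[0,0,0.5],"turn":0},{"travel":[0,0,0.5],"turn":0}]' 1 >/dev/null; python3 tl.py
python3 -m crank '[{"travel":[0,0,0],"turn":0}]' 1 >/dev/null; python3 tl.py
python3 -m crank '[{"travel":[0,0,0],"turn":0}]' 1 >/dev/null; python3 tl.py
```

```text
26.85 [503.  13. 319.] [0.0393 0.0081]
26.95 [507.  11. 324.] [0.049  0.0077]
27.05 [507.  10. 324.] [0.0496 0.0073]
27.15 [507.   8. 324.] [0.0493 0.007 ]
27.55 [512.   6. 218.] [0.0486 0.0065]
27.65 [509.   6. 214.] [0.0398 0.0065]
27.75 [509.   6. 213.] [0.0372 0.0065]
```

```bash

python3 -m crank '[{"travel":[0,0,-1],"turn":0},{"travel":[0,0,-1],"turn":0},{"travel":[0,0,0],"turn":0},{"travel":[0,0,0],"turn":0},{"travel":[0,0,0.5],"turn":0},{"travel":[0,0,0.5],"turn":0},{"travel":[0,0,0.5],"turn":0},{"travel":[0,0,0.5],"turn":0},{"travel":[0,0,0],"turn":0},{"travel":[0,0,0],"turn":0}]' 1 >/dev/null; python3 tl.py
python3 -m crank '[{"travel":[0,0,-1],"turn":0},{"travel":[0,0,-1],"turn":0},{"travel":[0,0,0],"turn":0},{"travel":[0,0,0],"turn":0},{"travel":[0,0,0.5],"turn":0},{"travel":[0,0,0.5],"turn":0},{"travel":[0,0,0.5],"turn":0},{"travel":[0,0,0.5],"turn":0},{"travel":[0,0,0],"turn":0},{"travel":[0,0,0],"turn":0}]' 1 >/dev/null; python3 tl.py
```

```text
28.75 [507.   4. 213.] [0.0349 0.0062]
29.75 [507.   4. 216.] [0.0364 0.0061]
```

```bash

python3 -m crank '[{"travel":[0,-0.8,0],"turn":0},{"travel":[0,-0.8,0],"turn":0}]' 1 >/dev/null; python3 tl.py
python3 -m crank '[{"travel":[0,0,0],"turn":0},{"travel":[0,0,0],"turn":0}]' 1 >/dev/null; python3 tl.py
python3 -m crank '[{"travel":[0,0.4,0],"turn":0},{"travel":[0,0.4,0],"turn":0},{"travel":[0,0.4,0],"turn":0},{"travel":[0,0.4,0],"turn":0}]' 1 >/dev/null; python3 tl.py
python3 -m crank '[{"travel":[0,0,0],"turn":0},{"travel":[0,0,0],"turn":0}]' 1 >/dev/null; python3 tl.py
```

```text
29.95 [431.  14. 214.] [0.0417 0.006 ]
30.15 [428.  14. 216.] [0.0417 0.0061]
30.55 [513.   4. 224.] [0.0493 0.006 ]
30.75 [518.   3. 225.] [0.0537 0.0058]
```

```bash

python3 -m crank '[{"travel":[0,-0.4,0],"turn":0},{"travel":[0,-0.4,0],"turn":0},{"travel":[0,-0.4,0],"turn":0},{"travel":[0,-0.4,0],"turn":0},{"travel":[0,0,0],"turn":0},{"travel":[0,0,0],"turn":0}]' 1 >/dev/null; python3 tl.py
python3 -m crank '[{"travel":[0,0.8,0],"turn":0},{"travel":[0,0.8,0],"turn":0},{"travel":[0,0,0],"turn":0},{"travel":[0,0,0],"turn":0}]' 1 >/dev/null; python3 tl.py
python3 -m crank '[{"travel":[0,0,-1],"turn":0},{"travel":[0,0,-1],"turn":0},{"travel":[0,0,0],"turn":0},{"travel":[0,0,0],"turn":0}]' 1 >/dev/null; python3 tl.py
python3 -m crank '[{"travel":[0,0,1],"turn":0},{"travel":[0,0,1],"turn":0},{"travel":[0,0,0],"turn":0},{"travel":[0,0,0],"turn":0}]' 1 >/dev/null; python3 tl.py
```

```text
31.35 [434.  13. 222.] [0.0549 0.0058]
31.75 [518.   3. 227.] [0.0568 0.0058]
32.15 [510.   2. 327.] [0.0503 0.0059]
32.55 [514.   3. 224.] [0.0504 0.0059]
```

```bash

python3 -m crank '[{"travel":[0,0,-0.2],"turn":0},{"travel":[0,0,-0.2],"turn":0},{"travel":[0,0,-0.2],"turn":0},{"travel":[0,0,-0.2],"turn":0},{"travel":[0,0,-0.2],"turn":0},{"travel":[0,0,-0.2],"turn":0},{"travel":[0,0,-0.2],"turn":0},{"travel":[0,0,-0.2],"turn":0},{"travel":[0,0,-0.2],"turn":0},{"travel":[0,0,-0.2],"turn":0},{"travel":[0,0,0],"turn":0},{"travel":[0,0,0],"turn":0}]' 1 >/dev/null; python3 tl.py
python3 -m crank '[{"travel":[0,0,1],"turn":0},{"travel":[0,0,1],"turn":0},{"travel":[0,0,0],"turn":0},{"travel":[0,0,0],"turn":0}]' 1 >/dev/null; python3 tl.py
python3 -m crank '[{"travel":[0,0,0.5],"turn":0},{"travel":[0,0,0.5],"turn":0},{"travel":[0,0,0],"turn":0},{"travel":[0,0,0],"turn":0}]' 1 >/dev/null; python3 tl.py
python3 -m crank '[{"travel":[0,0,-0.5],"turn":0},{"travel":[0,0,-0.5],"turn":0},{"travel":[0,0,0],"turn":0},{"travel":[0,0,0],"turn":0}]' 1 >/dev/null; python3 tl.py
```

```text
33.75 [510.   3. 342.] [0.0629 0.0057]
34.15 [518.   3. 241.] [0.0653 0.0056]
34.55 [526.   3. 198.] [0.0749 0.0055]
34.95 [525.   3. 257.] [0.0839 0.0053]
```

```bash

python3 -m crank '[{"travel":[0,0,-1],"turn":0},{"travel":[0,0,-1],"turn":0},{"travel":[0,0,-1],"turn":0},{"travel":[0,0,-1],"turn":0},{"travel":[0,0,0],"turn":0},{"travel":[0,0,0],"turn":0}]' 1 >/dev/null; python3 tl.py
python3 -m crank '[{"travel":[0,0,1],"turn":0},{"travel":[0,0,1],"turn":0},{"travel":[0,0,1],"turn":0},{"travel":[0,0,1],"turn":0}]' 1 >/dev/null; python3 tl.py
python3 -m crank '[{"travel":[0,0,0],"turn":0}]' 1 >/dev/null; python3 tl.py
python3 -m crank '[{"travel":[0,0,0],"turn":0}]' 1 >/dev/null; python3 tl.py
```

```text
35.55 [506.   2. 460.] [0.082  0.0053]
35.95 [526.   3. 263.] [0.0948 0.005 ]
36.05 [521.   3. 256.] [0.0807 0.0053]
36.15 [520.   3. 256.] [0.0779 0.0053]
```

```bash
cat > tl.py <<'E'
from h import *
o=ctrl.get_obs();print(o["t"],o["ee_pos"].round(1),zax()[:2],o["qpos"][1:5].round(4),"tau",o["joint_torque"][1:5].round(1))
E
python3 tl.py
python3 -m crank '[{"travel":[0.02,0,0],"turn":0},{"travel":[-0.02,0,0],"turn":0},{"travel":[0.02,0,0],"turn":0},{"travel":[-0.02,0,0],"turn":0},{"travel":[0.02,0,0],"turn":0},{"travel":[-0.02,0,0],"turn":0},{"travel":[0.02,0,0],"turn":0},{"travel":[-0.02,0,0],"turn":0},{"travel":[0.02,0,0],"turn":0},{"travel":[-0.02,0,0],"turn":0}]' 1 >/dev/null; python3 tl.py
python3 -m crank '[{"travel":[0,0,0],"turn":0},{"travel":[0,0,0],"turn":0},{"travel":[0,0,0],"turn":0},{"travel":[0,0,0],"turn":0},{"travel":[0,0,0],"turn":0},{"travel":[0,0,0],"turn":0},{"travel":[0,0,0],"turn":0},{"travel":[0,0,0],"turn":0},{"travel":[0,0,0],"turn":0},{"travel":[0,0,0],"turn":0}]' 1 >/dev/null; python3 tl.py
python3 -m crank '[{"travel":[0,0,-0.4],"turn":0},{"travel":[0,0,-0.4],"turn":0},{"travel":[0,0,-0.4],"turn":0}]' 1 >/dev/null; python3 tl.py
python3 -m crank '[{"travel":[0,0,0],"turn":0},{"travel":[0,0,0],"turn":0}]' 1 >/dev/null; python3 tl.py
python3 -m crank '[{"travel":[0,0,0.4],"turn":0},{"travel":[0,0,0.4],"turn":0},{"travel":[0,0,0.4],"turn":0}]' 1 >/dev/null; python3 tl.py
python3 -m crank '[{"travel":[0,0,0],"turn":0},{"travel":[0,0,0],"turn":0}]' 1 >/dev/null; python3 tl.py
```

```text
36.15 [520.4   3.  255.5] [0.0779 0.0053] [0.2164 1.8927 0.0085 0.9547] tau [-38.4 -24.5   0.1  -0.3]
37.15 [524.1   3.  264. ] [0.0908 0.0052] [0.2058 1.8849 0.0086 0.9601] tau [-40.5 -27.    0.1  -0.3]
38.15 [524.    2.9 263.7] [0.0901 0.0051] [0.2063 1.8851 0.0086 0.9601] tau [-40.5 -27.    0.1  -0.3]
38.45 [516.6   2.6 321.9] [0.083  0.0053] [0.1315 1.8318 0.008  1.0953] tau [-36.6 -28.5   0.1  -0.9]
38.65 [517.8   2.6 324. ] [0.0878 0.0051] [0.129  1.83   0.008  1.0948] tau [-39.1 -30.4   0.1  -0.3]
38.95 [524.1   2.9 262.8] [0.0919 0.0051] [0.2069 1.8868 0.0086 0.9561] tau [-43.  -27.5   0.1   0.3]
39.15 [521.7   2.9 258.6] [0.0839 0.0052] [0.2119 1.8907 0.0086 0.9551] tau [-39.7 -25.9   0.1  -0.3]
```

```bash

python3 -m crank '[{"travel":[0,0,-1],"turn":0},{"travel":[0,0,-0.01],"turn":0},{"travel":[0,0,0],"turn":0},{"travel":[0,0,0],"turn":0}]' 1 >/dev/null; python3 tl.py
python3 -m crank '[{"travel":[0,0,1],"turn":0},{"travel":[0,0,0],"turn":0},{"travel":[0,0,0],"turn":0}]' 1 >/dev/null; python3 tl.py
python3 -m crank '[{"travel":[0,0,1],"turn":0},{"travel":[0,0,0.01],"turn":0},{"travel":[0,0,0],"turn":0},{"travel":[0,0,0],"turn":0}]' 1 >/dev/null; python3 tl.py
python3 -m crank '[{"travel":[0,0,-1],"turn":0},{"travel":[0,0,0],"turn":0},{"travel":[0,0,0],"turn":0}]' 1 >/dev/null; python3 tl.py
```

```text
39.55 [517.6   2.6 311.1] [0.0837 0.0052] [0.1441 1.8431 0.008  1.0708] tau [-38.7 -29.2   0.1  -0.3]
39.85 [522.6   2.9 261.4] [0.0854 0.0052] [0.209  1.8872 0.0085 0.9599] tau [-38.8 -25.2   0.1  -0.3]
40.25 [530.1   3.1 216.9] [0.0913 0.0051] [0.2778 1.9154 0.0093 0.8572] tau [-41.6 -24.4   0.1  -0.4]
40.55 [527.4   2.8 272.7] [0.0991 0.005 ] [0.1967 1.8748 0.0086 0.971 ] tau [-41.  -28.5   0.1  -0.4]
```

```bash

python3 -m crank '[{"travel":[0,-0.6,-1],"turn":0},{"travel":[0,-0.6,-1],"turn":0},{"travel":[0,-0.6,-1],"turn":0},{"travel":[0,-0.4,-1],"turn":0},{"travel":[0,-0.2,-1],"turn":0},{"travel":[0,0,-1],"turn":0},{"travel":[0,0,0],"turn":0},{"travel":[0,0,0],"turn":0}]' 1 >/dev/null; python3 tl.py
python3 -m crank '[{"travel":[0.02,0,0],"turn":0},{"travel":[-0.02,0,0],"turn":0},{"travel":[0.02,0,0],"turn":0},{"travel":[-0.02,0,0],"turn":0},{"travel":[0.02,0,0],"turn":0},{"travel":[-0.02,0,0],"turn":0},{"travel":[0.02,0,0],"turn":0},{"travel":[-0.02,0,0],"turn":0},{"travel":[0.02,0,0],"turn":0},{"travel":[-0.02,0,0],"turn":0}]' 1 >/dev/null; python3 tl.py
```

```text
41.35 [390.8  14.7 543.4] [0.1096 0.0052] [-0.2359  1.7004  0.0048  1.5673] tau [-20.9 -36.3   0.1  -0.3]
42.35 [390.2  14.7 538.2] [0.1005 0.0052] [-0.2316  1.7073  0.0048  1.5653] tau [-19.3 -34.5   0.1  -0.4]
```

```bash

python3 -m crank '[{"travel":[0,-0.4,-0.8],"turn":0},{"travel":[0,-0.4,-0.8],"turn":0},{"travel":[0,0,0],"turn":0}]' 1 >/dev/null; python3 tl.py
python3 -m crank '[{"travel":[0.02,0,0],"turn":0},{"travel":[-0.02,0,0],"turn":0},{"travel":[0.02,0,0],"turn":0},{"travel":[-0.02,0,0],"turn":0},{"travel":[0.02,0,0],"turn":0},{"travel":[-0.02,0,0],"turn":0},{"travel":[0.02,0,0],"turn":0},{"travel":[-0.02,0,0],"turn":0},{"travel":[0.02,0,0],"turn":0},{"travel":[-0.02,0,0],"turn":0},{"travel":[0.02,0,0],"turn":0},{"travel":[-0.02,0,0],"turn":0},{"travel":[0.02,0,0],"turn":0},{"travel":[-0.02,0,0],"turn":0},{"travel":[0.02,0,0],"turn":0},{"travel":[-0.02,0,0],"turn":0},{"travel":[0.02,0,0],"turn":0},{"travel":[-0.02,0,0],"turn":0},{"travel":[0.02,0,0],"turn":0},{"travel":[-0.02,0,0],"turn":0}]' 1 >/dev/null; python3 tl.py
```

```text
42.65 [341.1  19.2 615.4] [0.0973 0.0051] [-0.3153  1.6073  0.0033  1.752 ] tau [-13.3 -34.    0.1   0.4]
44.65 [342.   19.1 611.2] [0.0914 0.0049] [-0.3113  1.6132  0.0033  1.7482] tau [-14.2 -34.4   0.1  -0.4]
```

```bash

python3 -m crank '[{"travel":[0,0.4,1],"turn":0},{"travel":[0,0.4,1],"turn":0},{"travel":[0,0.3,1],"turn":0},{"travel":[0,0,0.6],"turn":0},{"travel":[0,0,0],"turn":0},{"travel":[0,0,0],"turn":0}]' 1 >/dev/null; python3 tl.py
python3 -m crank '[{"travel":[0.02,0,0],"turn":0},{"travel":[-0.02,0,0],"turn":0},{"travel":[0.02,0,0],"turn":0},{"travel":[-0.02,0,0],"turn":0},{"travel":[0.02,0,0],"turn":0},{"travel":[-0.02,0,0],"turn":0},{"travel":[0.02,0,0],"turn":0},{"travel":[-0.02,0,0],"turn":0},{"travel":[0.02,0,0],"turn":0},{"travel":[-0.02,0,0],"turn":0}]' 1 >/dev/null; python3 tl.py
python3 -m crank '[{"travel":[0,0,1],"turn":0},{"travel":[0,0,1],"turn":0},{"travel":[0,0,0],"turn":0},{"travel":[0,0,0],"turn":0}]' 1 >/dev/null; python3 tl.py
python3 -m crank '[{"travel":[0.02,0,0],"turn":0},{"travel":[-0.02,0,0],"turn":0},{"travel":[0.02,0,0],"turn":0},{"travel":[-0.02,0,0],"turn":0},{"travel":[0.02,0,0],"turn":0},{"travel":[-0.02,0,0],"turn":0},{"travel":[0.02,0,0],"turn":0},{"travel":[-0.02,0,0],"turn":0},{"travel":[0.02,0,0],"turn":0},{"travel":[-0.02,0,0],"turn":0}]' 1 >/dev/null; python3 tl.py
```

```text
45.25 [413.8  12.9 440.6] [0.0984 0.005 ] [-0.1544  1.8494  0.0052  1.348 ] tau [-21.5 -31.6   0.1  -0.5]
46.25 [415.5  13.1 448.1] [0.1104 0.005 ] [-0.1615  1.8401  0.0052  1.3523] tau [-22.9 -33.5   0.1  -0.4]
46.65 [428.6  13.4 349.3] [0.1156 0.0049] [-0.0654  1.9751  0.0055  1.1161] tau [-24.6 -28.6   0.1  -0.5]
47.65 [431.6  13.5 357.2] [0.1268 0.005 ] [-0.0732  1.965   0.0055  1.1227] tau [-26.  -30.9   0.1  -0.5]
```

```bash

python3 -m crank '[{"travel":[0,0,0],"turn":0},{"travel":[0,0,0],"turn":0},{"travel":[0,0,0],"turn":0},{"travel":[0,0,0],"turn":0},{"travel":[0,0,0],"turn":0},{"travel":[0,0,0],"turn":0},{"travel":[0,0,0],"turn":0},{"travel":[0,0,0],"turn":0},{"travel":[0,0,0],"turn":0},{"travel":[0,0,0],"turn":0}]' 1 >/dev/null; python3 tl.py
python3 -m crank '[{"travel":[0.02,0,0],"turn":0},{"travel":[-0.02,0,0],"turn":0},{"travel":[0.02,0,0],"turn":0},{"travel":[-0.02,0,0],"turn":0},{"travel":[0.02,0,0],"turn":0}]' 1 >/dev/null; python3 tl.py
python3 -m crank '[{"travel":[0,0,-1],"turn":0},{"travel":[0,0,-1],"turn":0},{"travel":[0,0,-1],"turn":0},{"travel":[0.02,0,0],"turn":0},{"travel":[-0.02,0,0],"turn":0},{"travel":[0.02,0,0],"turn":0},{"travel":[-0.02,0,0],"turn":0},{"travel":[0.02,0,0],"turn":0},{"travel":[-0.02,0,0],"turn":0},{"travel":[0.02,0,0],"turn":0},{"travel":[-0.02,0,0],"turn":0},{"travel":[0.02,0,0],"turn":0}]' 1 >/dev/null; python3 tl.py
python3 -m crank '[{"travel":[0.02,0,0],"turn":0},{"travel":[-0.02,0,0],"turn":0},{"travel":[0.02,0,0],"turn":0},{"travel":[-0.02,0,0],"turn":0},{"travel":[0.02,0,0],"turn":0}]' 1 >/dev/null; python3 tl.py
```

```text
48.65 [431.5  13.4 356.9] [0.1262 0.005 ] [-0.0729  1.9652  0.0055  1.1227] tau [-26.  -30.8   0.1  -0.5]
49.15 [431.6  14.4 357. ] [0.1263 0.005 ] [-0.0727  1.9649  0.0052  1.1227] tau [-26.1 -30.8   0.1  -0.5]
50.35 [410.4  14.8 504. ] [0.1138 0.0049] [-0.1946  1.7503  0.0045  1.4718] tau [-21.5 -34.2   0.1  -0.4]
50.85 [410.6  15.9 504.1] [0.1142 0.005 ] [-0.1944  1.7499  0.0042  1.4717] tau [-21.6 -34.3   0.1  -0.4]
```

```bash

python3 -m crank '[{"travel":[0,0,1],"turn":0},{"travel":[0,0,0],"turn":0},{"travel":[0,0,0],"turn":0},{"travel":[0,0,0],"turn":0},{"travel":[0,0,0],"turn":0},{"travel":[0,0,0],"turn":0},{"travel":[0,0,1],"turn":0},{"travel":[0,0,0],"turn":0},{"travel":[0,0,0],"turn":0},{"travel":[0,0,0],"turn":0},{"travel":[0,0,0],"turn":0},{"travel":[0,0,0],"turn":0}]' 1 >/dev/null; python3 tl.py
python3 -m crank '[{"travel":[0,0,1],"turn":0},{"travel":[0,0,1],"turn":0},{"travel":[0,0,1],"turn":0},{"travel":[0,0,0],"turn":0},{"travel":[0,0,0],"turn":0},{"travel":[0,0,0],"turn":0},{"travel":[0,0,0],"turn":0},{"travel":[0,0,0],"turn":0}]' 1 >/dev/null; python3 tl.py
python3 -m crank '[{"travel":[0,0,-1],"turn":0},{"travel":[0,0,-1],"turn":0},{"travel":[0,0,-1],"turn":0},{"travel":[0,0,-1],"turn":0},{"travel":[0.02,0,0],"turn":0},{"travel":[-0.02,0,0],"turn":0},{"travel":[0.02,0,0],"turn":0},{"travel":[-0.02,0,0],"turn":0},{"travel":[0.02,0,0],"turn":0},{"travel":[-0.02,0,0],"turn":0},{"travel":[0.02,0,0],"turn":0},{"travel":[-0.02,0,0],"turn":0},{"travel":[0.02,0,0],"turn":0},{"travel":[-0.02,0,0],"turn":0},{"travel":[0.02,0,0],"turn":0}]' 1 >/dev/null; python3 tl.py
```

```text
52.05 [428.5  16.6 419.9] [0.1364 0.0054] [-0.1341  1.8798  0.0045  1.259 ] tau [-23.9 -32.8   0.1  -0.5]
52.85 [458.4  17.5 282.2] [0.1606 0.0056] [0.0458 2.0338 0.0052 0.9006] tau [-30.1 -27.4   0.1  -0.6]
54.35 [424.1  17.2 484.1] [0.1657 0.0056] [-0.1903  1.7923  0.004   1.373 ] tau [-21.8 -34.2   0.1  -0.6]
```

```bash

Z='[{"travel":[0,0,0],"turn":0}]'
python3 -m crank '[{"travel":[0,0,0],"turn":0},{"travel":[0,0,0],"turn":0},{"travel":[0,0,0],"turn":0}]' >/dev/null; python3 tl.py
python3 -m crank '[{"travel":[0,0,0.5],"turn":0}]' >/dev/null; python3 tl.py
python3 -m crank '[{"travel":[0,0,0],"turn":0}]' >/dev/null; python3 tl.py
python3 -m crank '[{"travel":[0,0,0],"turn":0}]' >/dev/null; python3 tl.py
python3 -m crank '[{"travel":[0,0,0],"turn":0}]' >/dev/null; python3 tl.py
python3 -m crank '[{"travel":[0,0,0],"turn":0}]' >/dev/null; python3 tl.py
echo up
python3 -m crank '[{"travel":[0,0,-0.5],"turn":0}]' >/dev/null; python3 tl.py
python3 -m crank '[{"travel":[0,0,0],"turn":0}]' >/dev/null; python3 tl.py
python3 -m crank '[{"travel":[0,0,0],"turn":0}]' >/dev/null; python3 tl.py
python3 -m crank '[{"travel":[0,0,0],"turn":0}]' >/dev/null; python3 tl.py
python3 -m crank '[{"travel":[0,0,0],"turn":0}]' >/dev/null; python3 tl.py
```

```text
54.65 [424.2  17.3 484.3] [0.166  0.0056] [-0.1904  1.7922  0.004   1.373 ] tau [-21.8 -34.2   0.1  -0.6]
54.75 [429.7  17.5 462.3] [0.1722 0.0057] [-0.1743  1.8258  0.0041  1.3169] tau [-24.8 -35.6   0.1   0.7]
54.85 [428.6  17.5 459.7] [0.1674 0.0056] [-0.1726  1.8295  0.004   1.3164] tau [-23.1 -34.4   0.1  -1.2]
54.95 [428.7  17.5 460.4] [0.1679 0.0056] [-0.1729  1.8283  0.004   1.3175] tau [-21.7 -32.9   0.1  -0.7]
55.05 [428.8  17.5 461. ] [0.1681 0.0056] [-0.1733  1.8273  0.004   1.3185] tau [-22.3 -33.6   0.1  -0.7]
55.15 [429.   17.5 461.9] [0.1693 0.0057] [-0.1739  1.8261  0.004   1.3192] tau [-22.3 -33.7   0.1  -0.7]
up
55.25 [423.8  17.3 484.7] [0.1644 0.0056] [-0.1904  1.7911  0.004   1.3756] tau [-20.7 -32.2   0.1  -1.8]
55.35 [424.8  17.3 488.2] [0.1704 0.0057] [-0.1928  1.7863  0.0041  1.3769] tau [-20.9 -33.6   0.1  -0.1]
55.45 [424.8  17.3 488.2] [0.1708 0.0057] [-0.1931  1.7866  0.004   1.3763] tau [-22.5 -35.2   0.1  -0.6]
55.55 [424.8  17.3 488.1] [0.1712 0.0057] [-0.1932  1.787   0.004   1.3757] tau [-21.9 -34.6   0.1  -0.6]
55.65 [424.7  17.3 487.5] [0.1704 0.0057] [-0.1929  1.7879  0.0041  1.3753] tau [-21.9 -34.5   0.1  -0.7]
```

```bash
python3 - <<'E'
from h import *
R=Ro.from_rotvec(ctrl.get_obs()["orientation"]).as_matrix();print(R.round(3))
plan(380,15,200)
im=cv2.imread("pics/scene10.png")
print(proj("scene",[[-450,250,400],[-450,-250,400],[-450,250,0],[-450,-250,0],[0,0,0],[-250,450,400],[-250,-450,400],[-250,450,0]]).round(0))
E
python3 -m crank '[{"travel":[0,0,0.6],"turn":0},{"travel":[0,0,0.8],"turn":0},{"travel":[0,-0.2,0.8],"turn":0},{"travel":[0,-0.3,0.8],"turn":0},{"travel":[0,-0.4,0.6],"turn":0},{"travel":[0,-0.5,0.6],"turn":0},{"travel":[0,-0.4,0],"turn":0},{"travel":[0,0,0],"turn":0},{"travel":[0,0,0],"turn":0}]' >/dev/null; python3 tl.py
```

```text
[[ 0.121  0.978  0.17 ]
 [ 0.992 -0.124  0.006]
 [ 0.027  0.168 -0.985]]
t55.6 p[424.7  17.3 487.5] dtool(units)[-0.308 -1.836  5.513] |5.82| jaw -7.2 tilt 9.82 q6 0.13 w 87.7 F[0.2 0.1 0. ]
[[-22. 198.]
 [  6. 321.]
 [ 33. 293.]
 [ 69. 415.]
 [193. 282.]
 [ 41. 142.]
 [129. 342.]
 [ 81. 234.]]
56.55 [370.   29.8 254.4] [0.168  0.0051] [-0.0725  2.2248 -0.0047  0.8205] tau [-21.  -24.5   0.   -0.6]
```

```bash

python3 -m crank '[{"travel":[0,-0.2,0.3],"turn":0},{"travel":[0,-0.2,0.4],"turn":0},{"travel":[0,-0.2,0.4],"turn":0},{"travel":[0,0,0],"turn":0}]' >/dev/null; python3 tl.py
python3 -m crank '[{"travel":[0,-0.3,0],"turn":0},{"travel":[0,-0.3,0],"turn":0},{"travel":[0,-0.3,0],"turn":0}]' >/dev/null; python3 tl.py
python3 -m crank '[{"travel":[0,-0.4,0],"turn":0},{"travel":[0,-0.4,0],"turn":0},{"travel":[0,0,0],"turn":0}]' >/dev/null; python3 tl.py
```

```text
56.95 [357.6  33.9 198. ] [0.1804 0.0056] [ 0.0132  2.3156 -0.0107  0.6313] tau [-21.7 -21.2   0.   -1.4]
57.25 [316.3  39.7 192.3] [0.1865 0.0059] [-0.049   2.3959 -0.0221  0.6075] tau [-15.9 -22.2   0.1  -0.7]
57.55 [272.4  45.  185.2] [0.1884 0.0062] [-0.1154  2.4767 -0.0369  0.5921] tau [-13.3 -20.4  -0.   -0.8]
```

```bash

python3 -m crank '[{"travel":[0,-0.4,0],"turn":0},{"travel":[0,-0.4,0],"turn":0},{"travel":[0,0,0],"turn":0}]' >/dev/null; python3 tl.py
python3 -m crank '[{"travel":[0,-0.2,0],"turn":0},{"travel":[0,-0.2,0],"turn":0},{"travel":[0,0,0],"turn":0}]' >/dev/null; python3 tl.py
python3 -m crank '[{"travel":[0,-0.2,0],"turn":0},{"travel":[0,-0.2,0],"turn":0},{"travel":[0,0,0],"turn":0}]' >/dev/null; python3 tl.py
```

```text
57.85 [234.5  50.6 179.4] [0.195  0.0075] [-0.1812  2.5452 -0.0574  0.5845] tau [ -9.2 -20.1  -0.1  -0.7]
58.15 [216.7  53.7 176.7] [0.1995 0.0085] [-0.215   2.5761 -0.0715  0.5845] tau [ -6.9 -20.6  -0.1  -0.8]
58.45 [204.8  59.4 180.9] [0.1929 0.0061] [-0.2513  2.5806 -0.086   0.6264] tau [ -5.4 -21.4  -0.1  -0.5]
```

```bash

python3 -m crank '[{"travel":[0,0.3,-0.5],"turn":0},{"travel":[0,0.5,-0.8],"turn":0},{"travel":[0,0.6,-1],"turn":0},{"travel":[0,0.6,-1],"turn":0},{"travel":[0,0.6,-1],"turn":0},{"travel":[0,0.6,-1],"turn":0},{"travel":[0,0.6,-1],"turn":0},{"travel":[0,0.3,-1],"turn":0},{"travel":[0,0.3,-1],"turn":0}]' >/dev/null; python3 tl.py
python3 -m crank '[{"travel":[0,0,0],"turn":0},{"travel":[0,0,0],"turn":0},{"travel":[0,0,0],"turn":0},{"travel":[0,0,0],"turn":0}]' >/dev/null; python3 tl.py
python3 -m crank '[{"travel":[0,0,0.4],"turn":0},{"travel":[0,0,0],"turn":0},{"travel":[0,0,0],"turn":0},{"travel":[0,0,0],"turn":0}]' >/dev/null; python3 tl.py
python3 -m crank '[{"travel":[0,0,-0.4],"turn":0},{"travel":[0,0,0],"turn":0},{"travel":[0,0,0],"turn":0},{"travel":[0,0,0],"turn":0}]' >/dev/null; python3 tl.py
```

```text
59.35 [324.4  32.  586.3] [0.1818 0.004 ] [-0.3948  1.7216 -0.0086  1.6321] tau [-12.  -30.8   0.   -1.7]
59.75 [326.8  31.7 590.8] [0.1893 0.0043] [-0.3939  1.7129 -0.0086  1.6322] tau [ -9.7 -35.4   0.   -0.7]
60.15 [329.3  32.  568.1] [0.1845 0.0042] [-0.3895  1.7561 -0.0085  1.5896] tau [ -9.7 -34.6   0.   -0.7]
60.55 [325.4  32.  588.4] [0.1851 0.0042] [-0.3944  1.7175 -0.0086  1.6325] tau [ -9.6 -35.    0.   -0.7]
```

```bash

python3 -m crank '[{"travel":[0,0.5,-0.8],"turn":0},{"travel":[0,0.5,-0.8],"turn":0},{"travel":[0,0.5,-0.8],"turn":0},{"travel":[0,0,0],"turn":0},{"travel":[0,0,0],"turn":0},{"travel":[0,0,0],"turn":0}]' >/dev/null; python3 tl.py
python3 -m crank '[{"travel":[0,0,0.4],"turn":0},{"travel":[0,0,0],"turn":0},{"travel":[0,0,0],"turn":0},{"travel":[0,0,0],"turn":0}]' >/dev/null; python3 tl.py
python3 -m crank '[{"travel":[0,0,-0.4],"turn":0},{"travel":[0,0,0],"turn":0},{"travel":[0,0,0],"turn":0},{"travel":[0,0,0],"turn":0}]' >/dev/null; python3 tl.py
echo outward
python3 -m crank '[{"travel":[0,0.8,0],"turn":0},{"travel":[0,0.8,0],"turn":0},{"travel":[0,0.8,0],"turn":0},{"travel":[0,0,0],"turn":0},{"travel":[0,0,0],"turn":0},{"travel":[0,0,0],"turn":0}]' >/dev/null; python3 tl.py
python3 -m crank '[{"travel":[0,0,0.4],"turn":0},{"travel":[0,0,0],"turn":0},{"travel":[0,0,0],"turn":0},{"travel":[0,0,0],"turn":0}]' >/dev/null; python3 tl.py
python3 -m crank '[{"travel":[0,0,-0.4],"turn":0},{"travel":[0,0,0],"turn":0},{"travel":[0,0,0],"turn":0},{"travel":[0,0,0],"turn":0}]' >/dev/null; python3 tl.py
```

```text
61.15 [377.   22.  715.3] [0.1706 0.0036] [-2.5360e-01  1.3638e+00 -1.2000e-03  1.8599e+00] tau [-16.6 -33.9   0.1  -0.7]
61.55 [378.4  22.3 692.6] [0.1667 0.0036] [-2.6020e-01  1.4160e+00 -1.1000e-03  1.8183e+00] tau [-16.7 -33.5   0.1  -0.7]
61.95 [374.5  22.4 713. ] [0.1678 0.0037] [-2.5750e-01  1.3710e+00 -1.2000e-03  1.8595e+00] tau [-16.6 -33.5   0.1  -0.6]
outward
62.55 [494.8   7.7 730.4] [0.1646 0.0041] [-0.0407  1.1554  0.0064  1.8616] tau [-29.9 -33.6   0.1  -0.7]
62.95 [494.3   8.3 713. ] [0.1687 0.0043] [-0.0526  1.2039  0.0063  1.8209] tau [-30.1 -33.5   0.1  -0.7]
63.35 [489.4   8.4 735.3] [0.1727 0.0043] [-0.0518  1.1562  0.0064  1.8637] tau [-29.8 -33.4   0.1  -0.6]
```

```bash

python3 -m crank '[{"travel":[0,-0.9,0],"turn":0},{"travel":[0,-0.9,0],"turn":0},{"travel":[0,-0.9,0],"turn":0},{"travel":[0,-0.8,0],"turn":0},{"travel":[0,0,0],"turn":0},{"travel":[0,0,0],"turn":0},{"travel":[0,0,0],"turn":0}]' >/dev/null; python3 tl.py
python3 -m crank '[{"travel":[0,-0.5,0.8],"turn":0},{"travel":[0,-0.5,0.8],"turn":0},{"travel":[0,0,0],"turn":0},{"travel":[0,0,0],"turn":0},{"travel":[0,0,0],"turn":0}]' >/dev/null; python3 tl.py
python3 -m crank '[{"travel":[0,0.5,-0.8],"turn":0},{"travel":[0,0.5,-0.8],"turn":0},{"travel":[0,0,0],"turn":0},{"travel":[0,0,0],"turn":0},{"travel":[0,0,0],"turn":0}]' >/dev/null; python3 tl.py
python3 -m crank '[{"travel":[0,0,0.4],"turn":0},{"travel":[0,0,0],"turn":0},{"travel":[0,0,-0.4],"turn":0},{"travel":[0,0,0],"turn":0}]' >/dev/null; python3 tl.py
```

```text
64.05 [314.2  29.3 698.8] [0.1657 0.0044] [-0.3649  1.4689 -0.0059  1.8712] tau [-10.8 -33.1   0.1  -0.6]
64.55 [283.8  35.4 610.1] [0.1621 0.0034] [-0.4521  1.7009 -0.0121  1.7303] tau [ -5.9 -33.1   0.   -0.6]
65.05 [326.3  28.3 705.4] [0.1666 0.0032] [-0.3416  1.4414 -0.0064  1.8745] tau [-11.  -33.8   0.   -0.7]
65.45 [325.5  28.4 705.6] [0.1662 0.0032] [-0.3425  1.4415 -0.0064  1.8758] tau [ -9.6 -32.7   0.   -0.4]
```

```bash
python3 - <<'E'
from h import *
im=cv2.imread("pics/top0.png")
print(im[125:156,230].mean(1).round(0), im[125:156,300].mean(1).round(0))
for z in (0,50,90,110): print(z,ray("top",[[230,138],[230,141],[230,144],[57,72],[75,145]],z)[:,:2].round(0).tolist())
crop(cv2.imread("pics/scene3.png"),330,140,470,250,5,"pics/s3c.png")
E
```

```text
[171. 170. 171. 171. 170. 170. 169. 169. 170. 171. 170. 169. 167. 153.
 124. 109. 128. 147. 152. 159. 165. 168. 168. 168. 168. 169. 167. 168.
 167. 167. 168.] [ 83.  56.  52.  85. 131. 160. 168. 170. 170. 170. 169. 168. 163. 144.
 119. 113. 126. 127. 127. 144. 161. 166. 168. 168. 168. 167. 169. 170.
 168. 168. 169.]
0 [[743.0, 290.0], [733.0, 290.0], [723.0, 290.0], [970.0, 870.0], [723.0, 798.0]]
50 [[732.0, 280.0], [722.0, 280.0], [713.0, 280.0], [951.0, 839.0], [712.0, 770.0]]
90 [[723.0, 272.0], [713.0, 272.0], [704.0, 272.0], [935.0, 814.0], [703.0, 747.0]]
110 [[718.0, 268.0], [709.0, 268.0], [700.0, 268.0], [927.0, 802.0], [699.0, 736.0]]
```

View pics/s3c.png

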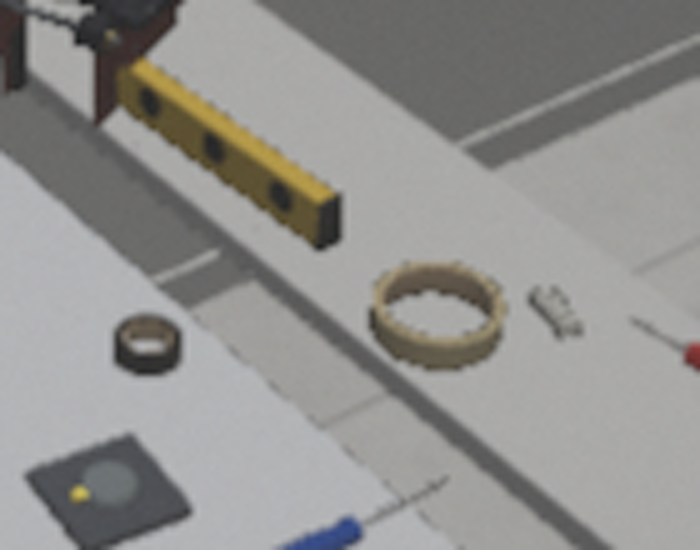

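```bash
python3 - <<'E'
from h import *
im=cv2.imread("pics/scene3.png")
for c in (381,400,420):
    print(c,im[180:245,c].mean(1).astype(int))
for z in (0,50,100,150): print(z,ray("scene",[[381,192.4],[381,195]],z)[:,:2].round(0).tolist(), ray("top",[[316,137.5],[316,144]],z)[:,:2].round(0).tolist())
E
```

```text
381 [ 72 116 157 170 169 162 166 169 168 169 156 125  98  92  90  96 126 150
 156 157 156 159 157 158 159 159 158 158 158 158 159 158 157 156 165 176
 180 179 180 179 179 181 179 179 179 180 178 177 179 181 180 179 181 179
 180 179 179 179 179 179 180 179 179 179 179]
400 [168 169 169 168 170 167 169 168 168 169 169 168 168 169 168 168 170 168
 169 168 170 169 168 169 169 168 150 115  95  92  91  99 131 154 160 159
 160 160 158 158 157 149 148 155 159 161 161 159 160 160 143 151 173 179
 180 181 178 179 180 179 180 177 169 135  99]
420 [170 168 169 169 169 169 169 169 168 169 169 169 148 118  97  86  84  81
  78 141 169 167 167 169 169 168 169 154 130 104  88  90  88  84 144 168
 170 167 168 169 170 169 156 126  98  91  91  90 100 135 157 159 161 161
 161 161 160 162 160 161 160 160 160 160 162]
0 [[807.0, 16.0], [796.0, 3.0]] [[744.0, 7.0], [722.0, 7.0]]
50 [[765.0, -31.0], [755.0, -44.0]] [[732.0, 7.0], [711.0, 7.0]]
100 [[724.0, -78.0], [715.0, -90.0]] [[721.0, 7.0], [701.0, 7.0]]
150 [[683.0, -125.0], [674.0, -137.0]] [[709.0, 7.0], [690.0, 7.0]]
```

```bash

python3 -m crank '[{"travel":[0.2,0.3,0.5],"turn":0.5},{"travel":[0.3,0.5,0.7],"turn":1},{"travel":[0.3,0.5,0.7],"turn":1},{"travel":[0.3,0.5,0.7],"turn":1},{"travel":[0.3,0.5,0.7],"turn":1},{"travel":[0,0,0],"turn":1},{"travel":[0,0,0],"turn":1},{"travel":[0,0,0],"turn":1},{"travel":[0,0,0],"turn":1},{"travel":[0,0,0],"turn":1},{"travel":[0,0,0],"turn":1},{"travel":[0,0,0],"turn":1},{"travel":[0,0,0],"turn":1},{"travel":[0,0,0],"turn":1},{"travel":[0,0,0],"turn":1}]' -1 >/dev/null; python3 tl.py;python3 - <<'E'
from h import *
plan(690,280,300,-90)
E
```

```text
66.95 [483.6  63.9 555.3] [0.1657 0.0032] [-0.0902  1.5622 -0.0161  1.5039] tau [-28.9 -34.9  -0.1  -0.7]
t67.0 p[483.6  63.9 555.3] dtool(units)[ 2.977 -4.479  5.734] |7.86| jaw -93.2 tilt 9.54 q6 1.74 w 0.1 F[-0.6 -0.4  0.3] turn units -0.55
```

```bash

python3 -m crank '[{"travel":[0.2,-0.3,0.4],"turn":-0.5},{"travel":[0.4,-0.6,0.7],"turn":0},{"travel":[0.4,-0.6,0.7],"turn":0},{"travel":[0.4,-0.6,0.7],"turn":0},{"travel":[0.4,-0.6,0.7],"turn":0},{"travel":[0.4,-0.6,0.7],"turn":0},{"travel":[0.3,-0.6,0.7],"turn":0},{"travel":[0.1,-0.3,0.5],"turn":0},{"travel":[0,0,0],"turn":0},{"travel":[0,0,0],"turn":0}]' -1 >/dev/null; python3 tl.py;python3 - <<'E'
from h import *
plan(690,280,92,-90)
E
```

```text
67.95 [659.1 277.3 321.5] [0.1704 0.0011] [ 0.4182  1.452  -0.0744  1.1147] tau [-55.5 -30.4  -0.2  -0.7]
t68.0 p[659.1 277.3 321.5] dtool(units)[-0.173 -0.047  4.629] |4.63| jaw -90.4 tilt 9.81 q6 2.01 w 0.0 F[ 0.3 -0.6  0.6] turn units -0.07
```

```bash

python3 -m crank '[{"travel":[-0.1,0,0.6],"turn":0},{"travel":[-0.1,0,0.8],"turn":0},{"travel":[0,0,0.9],"turn":0},{"travel":[0,0,0.9],"turn":0},{"travel":[0,0,0.7],"turn":0},{"travel":[0,0,0.3],"turn":0},{"travel":[0,0,0],"turn":0},{"travel":[0,0,0],"turn":0}]' -1 >/dev/null; python3 tl.py;python3 - <<'E'
from h import *
plan(690,280,92,-90)
im=imaging.get_image("scene");cv2.imwrite("pics/s11.png",im)
u=proj("scene",[690,280,92])[0].astype(int);print(u)
crop(im,u[0]-55,u[1]-60,u[0]+55,u[1]+50,6,"pics/s11c.png")
E
```

```text
68.75 [693.5 274.5 127.8] [0.1939 0.0091] [ 0.6536  1.5365 -0.0931  0.7692] tau [-63.2 -24.3  -0.2  -0.8]
t68.8 p[693.5 274.5 127.8] dtool(units)[-0.209 -0.1    0.69 ] |0.73| jaw -90.7 tilt 11.19 q6 2.03 w 0.4 F[0.  0.4 0.4] turn units -0.12
[319 151]
```

View pics/s11c.png

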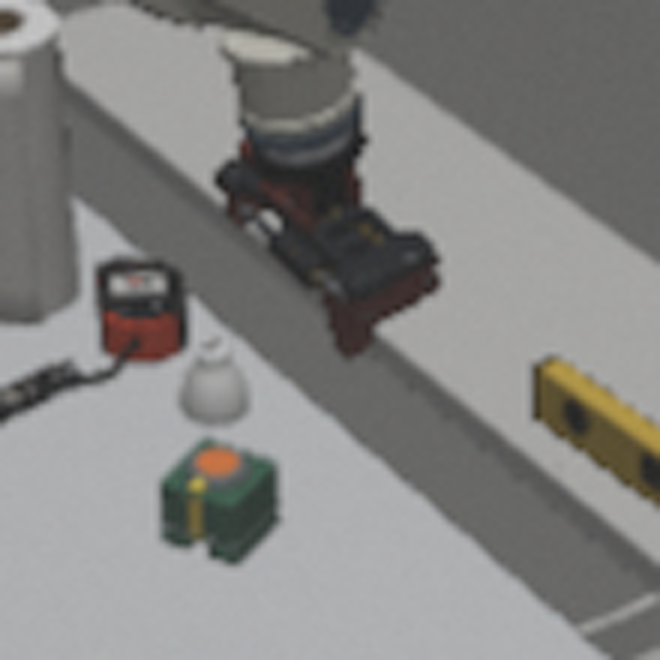

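```bash

python3 -m crank '[{"travel":[-0.2,0,0.5],"turn":0},{"travel":[0,0,0.3],"turn":0},{"travel":[0,0,0],"turn":0}]' -1 ; python3 tl.py
python3 -m crank '[{"travel":[0.1,0,0],"turn":0},{"travel":[0.1,0,0],"turn":0},{"travel":[0.1,0,0],"turn":0}]' -1 ; python3 tl.py
```

```text
t: 69.1
ee_pos: [695.7, 276.8, 94.6]
orientation: [-3.11, 0.02, -0.323]
ft_force: [-0.3, -0.2, 0.4]
width: 0.4
69.1 [695.7 276.8  94.6] [0.2056 0.0137] [ 0.6965  1.5488 -0.1011  0.7017] tau [-65.6 -23.8  -0.2  -1.1]
t: 69.4
ee_pos: [701.8, 277.0, 97.0]
orientation: [-3.116, 0.021, -0.291]
ft_force: [-23.3, 2.9, 7.6]
width: 0.8
69.4 [701.8 277.   97. ] [0.1853 0.0102] [ 0.7058  1.5186 -0.0887  0.7422] tau [-65.5 -33.8  -2.5  -6. ]
```

```bash

python3 -m crank '[{"travel":[0.1,0,0.02],"turn":0},{"travel":[0.1,0,0.02],"turn":0},{"travel":[0.1,0,0.02],"turn":0}]' -1 ; python3 tl.py
python3 -m crank '[{"travel":[0.1,0,0.02],"turn":0},{"travel":[0.1,0,0.02],"turn":0},{"travel":[0.1,0,0.02],"turn":0}]' -1 ; python3 tl.py
```

```text
t: 69.7
ee_pos: [702.0, 276.9, 96.3]
orientation: [-3.128, 0.021, -0.239]
ft_force: [-23.3, -0.2, 13.6]
width: 0.6
69.7 [702.  276.9  96.3] [0.1518 0.0032] [ 0.7169  1.4927 -0.0753  0.7906] tau [-63.2 -33.1  -2.1  -6.3]
t: 70.0
ee_pos: [702.0, 276.9, 96.6]
orientation: [3.133, -0.021, 0.185]
ft_force: [-24.1, 0.2, 13.1]
width: 0.6
70.0 [702.  276.9  96.6] [ 0.1179 -0.0035] [ 0.7273  1.4664 -0.0629  0.8403] tau [-63.1 -33.2  -2.   -6.4]
```

```bash

python3 -m crank '[{"travel":[0.1,0,0.01],"turn":0},{"travel":[0.1,0,0.01],"turn":0},{"travel":[0.1,0,0.01],"turn":0},{"travel":[0.1,0,0.01],"turn":0},{"travel":[0.1,0,0.01],"turn":0},{"travel":[0.1,0,0.01],"turn":0}]' -1 ; python3 tl.py
python3 -m crank '[{"travel":[0.1,0,0.01],"turn":0},{"travel":[0.1,0,0.01],"turn":0},{"travel":[0.1,0,0.01],"turn":0},{"travel":[0.1,0,0.01],"turn":0}]' -1 ; python3 tl.py
```

```text
t: 70.6
ee_pos: [702.0, 276.9, 97.4]
orientation: [3.125, -0.019, 0.076]
ft_force: [-21.7, -1.4, 11.0]
width: 0.2
70.6 [702.  276.9  97.4] [ 0.0488 -0.016 ] [ 0.7498  1.4126 -0.0405  0.9398] tau [-66.8 -33.5  -1.9  -6. ]
t: 71.0
ee_pos: [701.8, 276.8, 97.9]
orientation: [3.117, -0.017, 0.002]
ft_force: [-21.5, -0.7, 10.8]
width: 0.4
71.0 [701.8 276.8  97.9] [ 0.0015 -0.0241] [ 0.7667  1.3756 -0.0272  1.0067] tau [-67.5 -33.9  -1.8  -6. ]
```

```bash

python3 -m crank '[{"travel":[0.1,0,0.01],"turn":0},{"travel":[0.1,0,0.01],"turn":0},{"travel":[0.1,0,0.01],"turn":0}]' -1 >/dev/null ; python3 tl.py
python3 -m crank '[{"travel":[-0.4,0,0],"turn":0},{"travel":[-0.4,0,0],"turn":0},{"travel":[0,0,0],"turn":0}]' -1 ; python3 tl.py
python3 -m crank '[{"travel":[0,0,-0.6],"turn":0},{"travel":[0,0,-1],"turn":0},{"travel":[-0.2,0,-0.5],"turn":-0.5},{"travel":[-0.2,0,0],"turn":-1},{"travel":[-0.2,0,0],"turn":-1},{"travel":[-0.1,0,0],"turn":-1},{"travel":[0,0,0],"turn":-0.9},{"travel":[0,0,0],"turn":0}]' 1 ; python3 tl.py
python3 - <<'E'
from h import *
plan(586.4,277.1,90,-63.1)
im=imaging.get_image("top");cv2.imwrite("pics/top12.png",im)
im=imaging.get_image("scene");cv2.imwrite("pics/s12.png",im)
E
```

```text
71.3 [701.2 276.7  98.3] [-0.0352 -0.0304] [ 0.7799  1.3479 -0.0181  1.0576] tau [-67.9 -34.2  -1.8  -6.1]
t: 71.6
ee_pos: [661.8, 278.0, 103.5]
orientation: [3.112, -0.014, -0.051]
ft_force: [0.1, 0.2, 0.6]
width: 0.2
71.6 [661.8 278.  103.5] [-0.0331 -0.0288] [ 0.7254  1.4456 -0.0167  1.0121] tau [-68.9 -23.9  -0.    0. ]
t: 72.4
ee_pos: [642.3, 279.9, 226.0]
orientation: [3.046, 0.693, -0.027]
ft_force: [0.4, 0.8, -0.1]
width: 60.6
72.4 [642.3 279.9 226. ] [-0.0128 -0.0208] [ 0.5567  1.4426 -0.0154  1.1622] tau [-63.2 -28.1  -0.    0. ]
t72.4 p[642.3 279.9 226. ] dtool(units)[-0.976 -0.47   2.734] |2.94| jaw -64.4 tilt 1.40 q6 1.53 w 60.6 F[ 0.4  0.8 -0.1] turn units -0.22
```

View pics/s12.png

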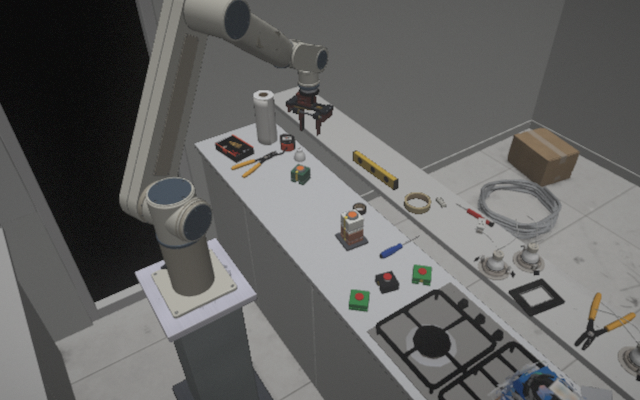

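```bash
python3 - <<'E'
from h import *
s=cv2.imread("pics/s12.png");t=cv2.imread("pics/top12.png")
print(blobs("scene",s,(586.6,277.5),60,"orange"));print(blobs("top",t,(586.6,277.5),60,"orange"))
E
python3 -m crank '[{"travel":[-0.3,-0.15,0],"turn":-0.2},{"travel":[-0.5,-0.25,0.2],"turn":0},{"travel":[-0.15,-0.06,0.5],"turn":0},{"travel":[0,0,0.8],"turn":0},{"travel":[0,0,0.4],"turn":0},{"travel":[0,0,0],"turn":0}]' 1 ; python3 - <<'E'
from h import *
print(zax());plan(586.4,277.1,32.5,-63.1)
E
```

```text
(array([299.82, 167.52]), array([587.2, 272.5]), 4)
None
t: 73.1
ee_pos: [591.5, 278.5, 131.5]
orientation: [3.047, 0.697, -0.016]
ft_force: [-0.4, 0.8, -0.6]
width: 88.0
[-0.0061 -0.0179 -0.9998]
t73.1 p[591.5 278.5 131.5] dtool(units)[-0.078 -0.046  1.98 ] |1.98| jaw -64.2 tilt 1.08 q6 1.56 w 88.0 F[-0.4  0.8 -0.6] turn units -0.19
```

```bash
python3 -m crank '[{"travel":[-0.08,-0.05,0.4],"turn":-0.2},{"travel":[0,0,0.6],"turn":0},{"travel":[0,0,0.4],"turn":0},{"travel":[0,0,0],"turn":0}]' 1 ; python3 - <<'E'
from h import *
print(zax());plan(586.4,277.1,32.5,-63.1)
E
```

```text
t: 73.5
ee_pos: [591.0, 279.3, 64.0]
orientation: [3.043, 0.72, -0.005]
ft_force: [-0.8, -0.7, 1.0]
width: 87.6
[ 0.     -0.0151 -0.9999]
t73.5 p[591.  279.3  64. ] dtool(units)[-0.098 -0.011  0.63 ] |0.64| jaw -63.4 tilt 0.87 q6 1.55 w 87.6 F[-0.8 -0.7  1. ] turn units -0.05
```

```bash
python3 -m crank '[{"travel":[-0.1,-0.01,0.1],"turn":-0.05},{"travel":[0,0,0.25],"turn":0},{"travel":[0,0,0.2],"turn":0},{"travel":[0,0,0],"turn":0}]' 1 ; python3 - <<'E'
from h import *
print(zax());plan(586.4,277.1,32.5,-63.1)
E
```

```text
t: 73.9
ee_pos: [589.3, 278.2, 39.2]
orientation: [3.043, 0.725, 0.005]
ft_force: [0.6, 0.2, -0.1]
width: 88.0
[ 0.006  -0.0124 -0.9999]
t73.9 p[589.3 278.2  39.2] dtool(units)[-0.062 -0.009  0.133] |0.15| jaw -63.2 tilt 0.79 q6 1.55 w 88.0 F[ 0.6  0.2 -0.1] turn units -0.02
```

```bash
python3 -m crank '[{"travel":[-0.06,-0.01,0.13],"turn":0},{"travel":[-0.01,0,0.03],"turn":0},{"travel":[0,0,0],"turn":0}]' 1;python3 - <<'E'
from h import *
print(zax());plan(586.4,277.1,32.5,-63.1)
E
python3 -m crank '[{"travel":[0,0,0],"turn":0},{"travel":[0,0,0],"turn":0},{"travel":[0,0,0],"turn":0},{"travel":[0,0,0],"turn":0},{"travel":[0,0,0],"turn":0}]' -1;  python3 - <<'E'
from h import *
print(zax());plan(586.4,277.1,32.5,-63.1)
E
```

```text
t: 74.2
ee_pos: [586.3, 277.1, 31.1]
orientation: [3.043, 0.725, 0.006]
ft_force: [-0.3, 0.7, -0.2]
width: 87.6
[ 0.0069 -0.012  -0.9999]
t74.2 p[586.3 277.1  31.1] dtool(units)[ 0.003  0.001 -0.028] |0.03| jaw -63.2 tilt 0.79 q6 1.55 w 87.6 F[-0.3  0.7 -0.2] turn units -0.02
t: 74.7
ee_pos: [586.7, 277.4, 31.8]
orientation: [3.044, 0.725, 0.008]
ft_force: [0.9, 0.4, -1.3]
width: 60.0
[ 0.008  -0.0114 -0.9999]
t74.7 p[586.7 277.4  31.8] dtool(units)[-0.008  0.002 -0.014] |0.02| jaw -63.2 tilt 0.80 q6 1.55 w 60.0 F[ 0.9  0.4 -1.3] turn units -0.02
```

```bash
python3 -m crank '[{"travel":[0,0,-0.5],"turn":0},{"travel":[0,0,-1],"turn":0},{"travel":[0,0,-1],"turn":0},{"travel":[0,0,-1],"turn":0},{"travel":[0,0,-0.5],"turn":0}]'; python3 - <<'E'
from h import *
print(zax());plan(548.6,-133,215,-96)
E
```

```text
t: 75.2
ee_pos: [581.4, 277.9, 231.2]
orientation: [3.041, 0.724, -0.015]
ft_force: [0.9, 0.8, -1.8]
width: 60.0
[-0.0057 -0.0178 -0.9998]
t75.2 p[581.4 277.9 231.2] dtool(units)[-4.285  7.035  0.474] |8.25| jaw -63.2 tilt 1.07 q6 1.54 w 60.0 F[ 0.9  0.8 -1.8] turn units 5.72
```

```bash
python3 -m crank '[{"travel":[-0.3,0.5,0],"turn":0},{"travel":[-0.5,0.8,0],"turn":0},{"travel":[-0.5,0.8,0],"turn":0},{"travel":[-0.5,0.8,0],"turn":0},{"travel":[-0.5,0.8,0],"turn":0},{"travel":[-0.5,0.8,0],"turn":0},{"travel":[-0.5,0.8,0],"turn":0},{"travel":[-0.3,0.5,0],"turn":0.4},{"travel":[-0.1,0.2,0],"turn":0.8},{"travel":[0,0,0],"turn":0.8},{"travel":[0,0,0],"turn":0.8},{"travel":[0,0,0],"turn":0.8},{"travel":[0,0,0],"turn":0.8},{"travel":[0,0,0],"turn":0.8},{"travel":[0,0,0],"turn":0},{"travel":[0,0,0],"turn":0}]'; python3 - <<'E'
from h import *
print(zax());z=zax();plan(548.6-32*z[0],-133-32*z[1],175,-96)
E
```

```text
t: 76.8
ee_pos: [548.4, -85.8, 240.7]
orientation: [3.127, -0.111, 0.002]
ft_force: [0.2, -0.5, -1.2]
width: 60.3
[ 9.000e-04 -1.290e-02 -9.999e-01]
t76.8 p[548.4 -85.8 240.7] dtool(units)[0.068 0.916 1.325] |1.61| jaw -94.1 tilt 0.74 q6 1.48 w 60.3 F[ 0.2 -0.5 -1.2] turn units 0.34
```

```bash
python3 -m crank '[{"travel":[0.03,0.45,0],"turn":0.3},{"travel":[0.03,0.42,0.3],"turn":0},{"travel":[0,0,0.6],"turn":0},{"travel":[0,0,0.2],"turn":0},{"travel":[0,0,0],"turn":0}]'; python3 - <<'E'
from h import *
print(zax());z=zax();plan(548.6-32*z[0],-133-32*z[1],160,-96)
im=imaging.get_image("scene")
u=proj("scene",[549,-132,120])[0].astype(int)
crop(im,u[0]-40,u[1]-45,u[0]+40,u[1]+45,7,"pics/s13c.png")
E
```

```text
t: 77.3
ee_pos: [548.4, -131.2, 185.7]
orientation: [3.125, -0.144, 0.006]
ft_force: [-1.0, -0.1, -2.1]
width: 60.0
[ 0.003  -0.0134 -0.9999]
t77.3 p[ 548.4 -131.2  185.7] dtool(units)[0.001 0.02  0.515] |0.52| jaw -95.3 tilt 0.79 q6 1.42 w 60.0 F[-1.  -0.1 -2.1] turn units 0.13
```

View pics/s13c.png

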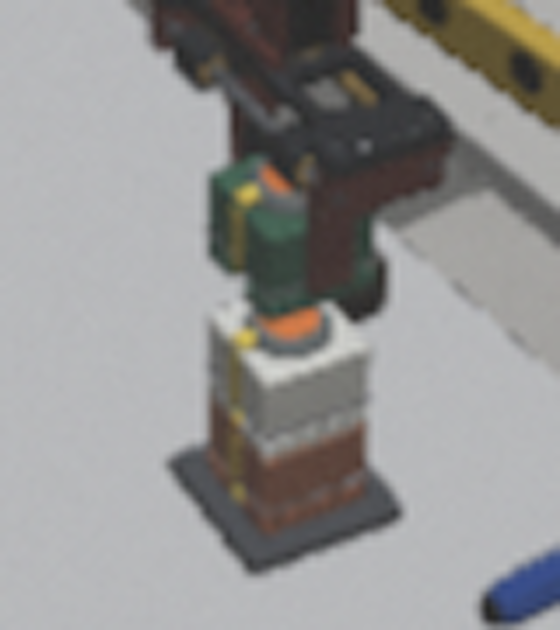

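Green tin above the stack, notch/stripe on the same side as the keys. Lowering.

```bash
python3 -m crank '[{"travel":[0,0.02,0.3],"turn":0.12},{"travel":[0,0,0.15],"turn":0},{"travel":[0,0,0.05],"turn":0},{"travel":[0,0,0],"turn":0}]'; python3 - <<'E'
from h import *
print(zax());z=zax();plan(548.6-32*z[0],-133-32*z[1],147.7,-96)
E
```

```text
t: 77.75
ee_pos: [550.2, -131.9, 161.7]
orientation: [3.124, -0.16, 0.012]
ft_force: [-0.7, 0.1, -2.2]
width: 60.2
[ 0.0071 -0.0143 -0.9999]
t77.8 p[ 550.2 -131.9  161.7] dtool(units)[-0.038  0.012  0.279] |0.28| jaw -95.9 tilt 0.91 q6 1.43 w 60.2 F[-0.7  0.1 -2.2] turn units 0.02
```

```bash
python3 -m crank '[{"travel":[-0.05,0.01,0.08],"turn":0},{"travel":[-0.01,0,0.08],"turn":0},{"travel":[0,0,0.06],"turn":0}]'; python3 - <<'E'
from h import *
print(zax());z=zax();plan(548.6-32*z[0],-133-32*z[1],147.7,-96)
E
```

```text
t: 78.05
ee_pos: [547.7, -132.2, 150.9]
orientation: [3.123, -0.159, 0.015]
ft_force: [0.7, 0.0, -2.0]
width: 60.3
[ 0.0089 -0.0148 -0.9999]
t78.0 p[ 547.7 -132.2  150.9] dtool(units)[0.011 0.004 0.064] |0.07| jaw -95.8 tilt 0.99 q6 1.43 w 60.3 F[ 0.7  0.  -2. ] turn units 0.03
```

```bash
python3 -m crank '[{"travel":[0,0,0.06],"turn":0},{"travel":[0,0,0.05],"turn":0}]'; python3 - <<'E'
from h import *
print(zax());z=zax();plan(548.6-32*z[0],-133-32*z[1],147.7,-96)
E
```

```text
t: 78.25
ee_pos: [548.8, -132.2, 147.4]
orientation: [3.124, -0.16, 0.018]
ft_force: [-9.4, 5.0, 38.6]
width: 59.9
[ 0.0108 -0.0143 -0.9998]
t78.2 p[ 548.8 -132.2  147.4] dtool(units)[-0.01   0.007 -0.007] |0.01| jaw -95.9 tilt 1.03 q6 1.43 w 59.9 F[-9.4  5.  38.6] turn units 0.02
```

Seated at the expected height. Release, lift, back off toward the lid side and look.

```bash
python3 -m crank '[{"travel":[0,0,-0.02],"turn":0},{"travel":[0,0,0],"turn":0},{"travel":[0,0,0],"turn":0},{"travel":[0,0,0],"turn":0},{"travel":[0,0,0],"turn":0}]' 1; python3 -m crank '[{"travel":[0,0,-0.5],"turn":0},{"travel":[0,0,-0.9],"turn":0},{"travel":[0,0,-0.7],"turn":0},{"travel":[0.3,-0.8,0],"turn":0},{"travel":[0.3,-0.9,0],"turn":0},{"travel":[0.3,-0.9,0],"turn":0},{"travel":[0,-0.6,0],"turn":0},{"travel":[0,0,0],"turn":0},{"travel":[0,0,0],"turn":0}]' 1; python3 - <<'E'
from h import *
print(zax());plan(519.2,-369.7,150,-104.2)
for n in("scene","top"):
    im=imaging.get_image(n);cv2.imwrite(f"pics/{n}14.png",im)
u=proj("scene",[549,-132,80])[0].astype(int)
crop(cv2.imread("pics/scene14.png"),u[0]-40,u[1]-50,u[0]+80,u[1]+70,6,"pics/s14c.png")
I={n:cv2.imread(f"pics/{n}14.png") for n in("top","scene")}
print(blobs("top",I["top"],(548.6,-133),176,"orange"),blobs("top",I["top"],(548.6,-133),173,"yellow"))
print("lid",blobs("top",I["top"],(519.2,-369.7),43,"red"),blobs("scene",I["scene"],(519.2,-371),43,"red"))
g,f=up(I["top"],ROI["lid"]);m=big(np.abs(g.astype(int)-168).max(2)>22)
c=max(cv2.findContours(m.astype(np.uint8),0,1)[0],key=cv2.contourArea);M=cv2.moments(c)
print("lid sil",ray("top",f([M['m10']/M['m00'],M['m01']/M['m00']]),15)[0].round(1),cv2.minAreaRect(c)[1:])
E
```

```text
t: 78.75
ee_pos: [550.1, -132.6, 149.5]
orientation: [3.123, -0.16, 0.023]
ft_force: [0.5, 0.4, -0.4]
width: 87.7
t: 79.65
ee_pos: [611.7, 27.9, 255.6]
orientation: [3.124, -0.165, 0.02]
ft_force: [0.5, -0.6, -0.4]
width: 87.9
[ 0.0122 -0.0141 -0.9998]
t79.7 p[611.7  27.9 255.6] dtool(units)[-1.028  8.076  2.2  ] |8.43| jaw -96.1 tilt 1.07 q6 1.72 w 87.9 F[ 0.5 -0.6 -0.4] turn units 1.42
(array([365.83, 190.77]), array([ 548.6, -133.7]), 50) (array([364.94, 199.86]), array([ 522.9, -131. ]), 14)
lid (array([435.91, 203.89]), array([ 519.1, -369.7]), 64) (array([387.08, 275.9 ]), array([ 519.3, -371.4]), 34)
lid sil [ 519.3 -369.6   15. ] ((182.3867950439453, 173.17042541503906), 14.03624439239502)
```

View pics/s14c.png

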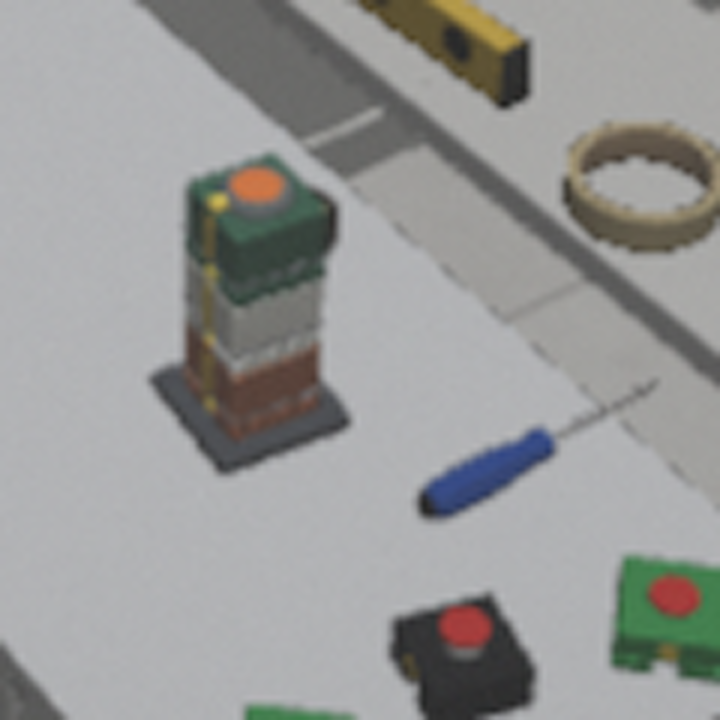

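View pics/top14.png

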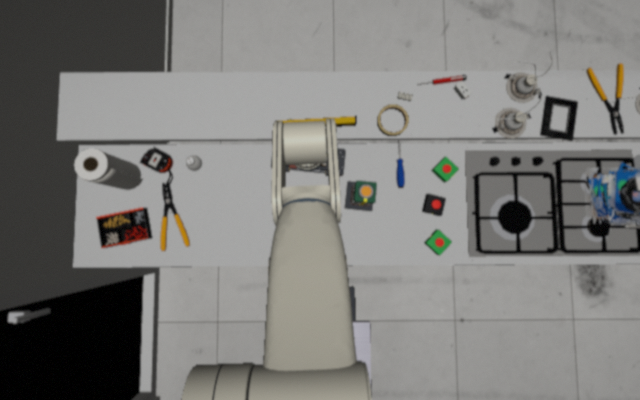

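```bash
python3 -m crank '[{"travel":[-0.05,0.5,0],"turn":0},{"travel":[-0.1,0.85,0],"turn":0.3},{"travel":[-0.1,0.85,0],"turn":0.3},{"travel":[-0.1,0.85,0],"turn":0.3},{"travel":[-0.1,0.85,0],"turn":0.3},{"travel":[-0.05,0.85,0],"turn":0.2},{"travel":[0,0.85,0],"turn":0},{"travel":[0,0.85,0],"turn":0},{"travel":[0,0.7,0],"turn":0},{"travel":[0,0.4,0],"turn":0},{"travel":[0,0,0],"turn":0},{"travel":[0,0,0],"turn":0}]' 1; python3 - <<'E'
from h import *
print(zax());plan(519.2,-369.7,150,-104.2)
E
```

```text
t: 80.95
ee_pos: [496.4, -367.1, 259.7]
orientation: [3.098, -0.427, 0.02]
ft_force: [-0.2, 1.1, -0.0]
width: 87.9
[ 0.0105 -0.0162 -0.9998]
t81.0 p[ 496.4 -367.1  259.7] dtool(units)[ 0.422 -0.101  2.2  ] |2.24| jaw -105.7 tilt 1.11 q6 1.20 w 87.9 F[-0.2  1.1 -0. ] turn units -0.26
```

```bash
python3 -m crank '[{"travel":[0.4,-0.08,0],"turn":-0.25},{"travel":[0,0,0.5],"turn":0},{"travel":[0,0,0.9],"turn":0},{"travel":[0,0,0.9],"turn":0},{"travel":[0,0,0.5],"turn":0},{"travel":[0,0,0.3],"turn":0},{"travel":[0,0,0],"turn":0},{"travel":[0,0,0],"turn":0}]' 1; python3 - <<'E'
from h import *
print(zax());plan(519.2,-369.7,22,-104.2)
im=imaging.get_image("scene")
u=proj("scene",[519,-370,30])[0].astype(int)
crop(im,u[0]-50,u[1]-50,u[0]+50,u[1]+50,6,"pics/s15c.png")
print(blobs("scene",im,(519.2,-371),43,"red"))
E
```

```text
t: 81.75
ee_pos: [521.1, -367.0, 103.4]
orientation: [3.102, -0.382, 0.026]
ft_force: [-0.1, -0.4, 0.6]
width: 87.6
[ 0.0146 -0.0179 -0.9997]
t81.8 p[ 521.1 -367.   103.4] dtool(units)[-0.053  0.039  1.627] |1.63| jaw -104.1 tilt 1.33 q6 1.19 w 87.6 F[-0.1 -0.4  0.6] turn units 0.03
(array([387.08, 275.91]), array([ 519.2, -371.4]), 36)
```

View pics/s15c.png

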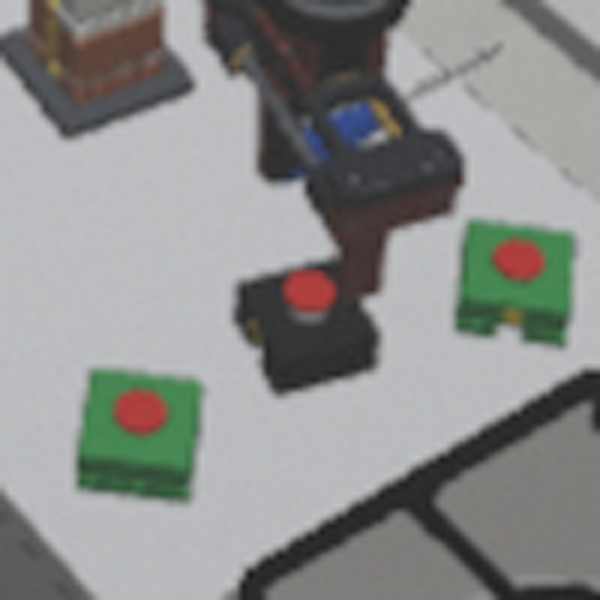

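Black lid (not the two green ones) is beneath the gripper, unmoved. Descend.

```bash
python3 -m crank '[{"travel":[-0.06,0.04,0.3],"turn":0},{"travel":[0,0,0.5],"turn":0},{"travel":[0,0,0.3],"turn":0},{"travel":[0,0,0],"turn":0}]' 1; python3 - <<'E'
from h import *
print(zax());plan(519.2,-369.7,22,-104.2)
E
```

```text
t: 82.2
ee_pos: [521.0, -371.7, 50.8]
orientation: [3.097, -0.381, 0.04]
ft_force: [-0.7, 0.5, -0.2]
width: 87.7
[ 0.0226 -0.0238 -0.9995]
t82.2 p[ 521.  -371.7   50.8] dtool(units)[-0.061 -0.039  0.575] |0.58| jaw -104.1 tilt 1.88 q6 1.19 w 87.7 F[-0.7  0.5 -0.2] turn units 0.03
```

```bash
python3 -m crank '[{"travel":[-0.06,-0.04,0.2],"turn":0},{"travel":[0,0,0.2],"turn":0},{"travel":[0,0,0.08],"turn":0},{"travel":[0,0,0],"turn":0}]' 1; python3 - <<'E'
from h import *
print(zax());plan(519.2,-369.7,22,-104.2)
E
```

```text
t: 82.6
ee_pos: [519.6, -370.1, 26.2]
orientation: [3.096, -0.382, 0.042]
ft_force: [-0.2, -0.1, -0.6]
width: 87.7
[ 0.0242 -0.0251 -0.9994]
t82.6 p[ 519.6 -370.1   26.2] dtool(units)[-0.012 -0.008  0.083] |0.08| jaw -104.1 tilt 2.00 q6 1.19 w 87.7 F[-0.2 -0.1 -0.6] turn units 0.02
```

```bash
python3 -m crank '[{"travel":[-0.01,0,0.1],"turn":0},{"travel":[0,0,0],"turn":0},{"travel":[0,0,0],"turn":0},{"travel":[0,0,0],"turn":0},{"travel":[0,0,0],"turn":0},{"travel":[0,0,0],"turn":0}]' -1; python3 - <<'E'
from h import *
print(zax());plan(519.2,-369.7,22,-104.2)
E
```

```text
t: 83.2
ee_pos: [519.8, -370.5, 21.6]
orientation: [3.095, -0.382, 0.044]
ft_force: [-0.2, 0.4, -0.8]
width: 59.9
[ 0.0253 -0.0259 -0.9993]
t83.2 p[ 519.8 -370.5   21.6] dtool(units)[-0.015 -0.012 -0.008] |0.02| jaw -104.1 tilt 2.08 q6 1.19 w 59.9 F[-0.2  0.4 -0.8] turn units 0.02
```

```bash
python3 -m crank '[{"travel":[0,0,-0.4],"turn":0},{"travel":[0,0,-0.8],"turn":0},{"travel":[0,0,-1],"turn":0},{"travel":[0,0,-1],"turn":0},{"travel":[0,0,-1],"turn":0},{"travel":[0,0,-0.6],"turn":0},{"travel":[0,0,0],"turn":0},{"travel":[0,0,0],"turn":0}]'; python3 - <<'E'
from h import *
print(zax());plan(548.6,-133.4,250,-96)
E
```

```text
t: 84.0
ee_pos: [512.2, -363.2, 267.5]
orientation: [3.098, -0.382, 0.038]
ft_force: [0.8, 0.1, -1.7]
width: 59.9
[ 0.0215 -0.0231 -0.9995]
t84.0 p[ 512.2 -363.2  267.5] dtool(units)[-0.417 -4.64   0.259] |4.67| jaw -104.1 tilt 1.81 q6 1.19 w 59.9 F[ 0.8  0.1 -1.7] turn units -1.41
```

```bash
python3 -m crank '[{"travel":[0,-0.5,0],"turn":-0.4},{"travel":[0,-0.8,0],"turn":-0.6},{"travel":[0,-0.8,0],"turn":-0.4},{"travel":[0,-0.8,0],"turn":0},{"travel":[0,-0.7,0],"turn":0},{"travel":[0,-0.4,0],"turn":0},{"travel":[0,0,0],"turn":0},{"travel":[0,0,0],"turn":0}]'; python3 - <<'E'
from h import *
print(zax());z=zax();plan(548.6-22*z[0],-133.4-22*z[1],215,-96)
E
```

```text
t: 84.8
ee_pos: [534.6, -157.0, 244.9]
orientation: [3.124, -0.158, -0.005]
ft_force: [-0.3, -0.3, -1.1]
width: 60.0
[-0.0037 -0.0137 -0.9999]
t84.8 p[ 534.6 -157.   244.9] dtool(units)[ 0.233 -0.512  0.591] |0.82| jaw -95.8 tilt 0.82 q6 1.38 w 60.0 F[-0.3 -0.3 -1.1] turn units 0.03
```

```bash
python3 -m crank '[{"travel":[0.12,-0.25,0],"turn":0},{"travel":[0.12,-0.24,0],"turn":0},{"travel":[0,0,0.25],"turn":0},{"travel":[0,0,0.2],"turn":0},{"travel":[0,0,0],"turn":0},{"travel":[0,0,0],"turn":0}]'; python3 - <<'E'
from h import *
print(zax());z=zax();plan(548.6-22*z[0],-133.4-22*z[1],200,-96)
im=imaging.get_image("scene")
u=proj("scene",[549,-132,150])[0].astype(int)
crop(im,u[0]-40,u[1]-45,u[0]+40,u[1]+45,7,"pics/s16c.png")
E
```

```text
t: 85.4
ee_pos: [549.2, -135.1, 217.0]
orientation: [3.124, -0.164, -0.011]
ft_force: [0.4, 0.6, -1.4]
width: 59.7
[-0.0076 -0.0132 -0.9999]
t85.4 p[ 549.2 -135.1  217. ] dtool(units)[-0.01  -0.044  0.34 ] |0.34| jaw -96.0 tilt 0.87 q6 1.43 w 59.7 F[ 0.4  0.6 -1.4] turn units -0.00
```

View pics/s16c.png

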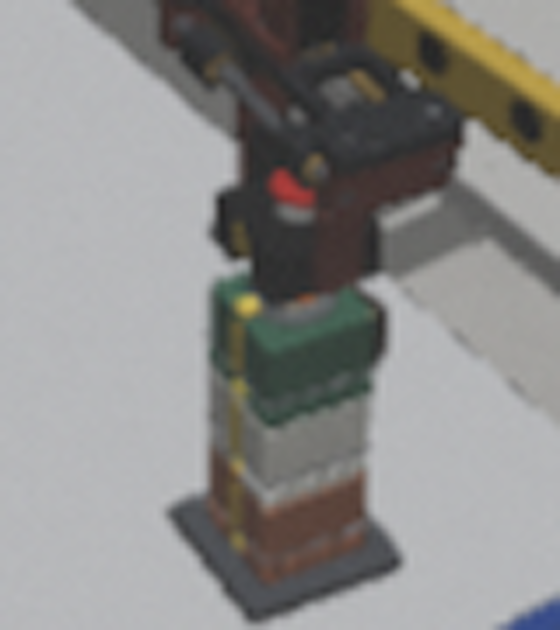

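```bash
python3 -m crank '[{"travel":[0,-0.04,0.15],"turn":0},{"travel":[0,0,0.1],"turn":0},{"travel":[0,0,0],"turn":0}]'; python3 - <<'E'
from h import *
print(zax());z=zax();plan(549-22*z[0],-133.4-22*z[1],189.6,-96)
E
```

```text
t: 85.75
ee_pos: [549.3, -133.7, 204.1]
orientation: [3.123, -0.165, -0.009]
ft_force: [-1.0, -0.2, -1.0]
width: 59.9
[-0.0066 -0.0135 -0.9999]
t85.8 p[ 549.3 -133.7  204.1] dtool(units)[-0.002 -0.016  0.289] |0.29| jaw -96.1 tilt 0.86 q6 1.43 w 59.9 F[-1.  -0.2 -1. ] turn units -0.01
```

```bash
python3 -m crank '[{"travel":[0,-0.01,0.08],"turn":0},{"travel":[0,0,0.08],"turn":0},{"travel":[0,0,0.06],"turn":0}]'; python3 - <<'E'
from h import *
print(zax());z=zax();plan(549-22*z[0],-133.4-22*z[1],189.6,-96)
E
```

```text
t: 86.05
ee_pos: [549.6, -133.5, 192.8]
orientation: [3.123, -0.165, -0.007]
ft_force: [-0.1, 0.4, -1.1]
width: 60.2
[-0.0055 -0.0139 -0.9999]
t86.0 p[ 549.6 -133.5  192.8] dtool(units)[-0.01  -0.008  0.063] |0.06| jaw -96.1 tilt 0.85 q6 1.44 w 60.2 F[-0.1  0.4 -1.1] turn units -0.01
```

```bash
python3 -m crank '[{"travel":[0,0,0.06],"turn":0},{"travel":[0,0,0.04],"turn":0}]'; python3 - <<'E'
from h import *
z=zax();plan(549-22*z[0],-133.4-22*z[1],189.6,-96)
E
```

```text
t: 86.25
ee_pos: [551.0, -133.5, 189.3]
orientation: [3.123, -0.166, -0.002]
ft_force: [-4.8, 2.9, 27.5]
width: 59.9
t86.2 p[ 551.  -133.5  189.3] dtool(units)[-0.04  -0.005 -0.005] |0.04| jaw -96.1 tilt 0.80 q6 1.44 w 59.9 F[-4.8  2.9 27.5] turn units -0.02
```

Lid seated (z 189.3 vs 189.6 expected). Release, rise, and look before pressing the knob.

```bash
python3 -m crank '[{"travel":[0,0,-0.02],"turn":0},{"travel":[0,0,0],"turn":0},{"travel":[0,0,0],"turn":0},{"travel":[0,0,0],"turn":0},{"travel":[0,0,0],"turn":0}]' 1; python3 -m crank '[{"travel":[0,0,-0.5],"turn":0},{"travel":[0,0,-0.8],"turn":0},{"travel":[0,0,-0.5],"turn":0},{"travel":[0.2,-0.8,0],"turn":0},{"travel":[0,-0.9,0],"turn":0},{"travel":[0,-0.8,0],"turn":0},{"travel":[0,0,0],"turn":0},{"travel":[0,0,0],"turn":0}]' 1; python3 - <<'E'
from h import *
print(zax())
for n in("scene","top"):
    im=imaging.get_image(n);cv2.imwrite(f"pics/{n}17.png",im)
u=proj("scene",[549,-132,100])[0].astype(int)
crop(cv2.imread("pics/scene17.png"),u[0]-40,u[1]-50,u[0]+60,u[1]+50,6,"pics/s17c.png")
t=cv2.imread("pics/top17.png");g=blobs("top",t,(548.6,-133),210,"red");print(g);plan(*g[1],260)
crop(t,340,170,395,215,10,"pics/t17c.png")
E
```

```text
t: 86.75
ee_pos: [551.8, -133.7, 191.0]
orientation: [3.123, -0.166, 0.001]
ft_force: [-0.0, -0.2, -0.9]
width: 87.7
t: 87.55
ee_pos: [575.4, -6.2, 281.5]
orientation: [3.123, -0.171, -0.002]
ft_force: [0.1, -0.1, 0.4]
width: 87.9
[-0.002  -0.0134 -0.9999]
(array([367.79, 189.71]), array([ 548.2, -135. ]), 83)
t87.7 p[575.3  -7.  281.5] dtool(units)[-0.256  2.597  0.464] |2.65| jaw -96.4 tilt 0.76 q6 1.66 w 87.6 F[ 0.6 -0.   0.2]
```

View pics/s17c.png

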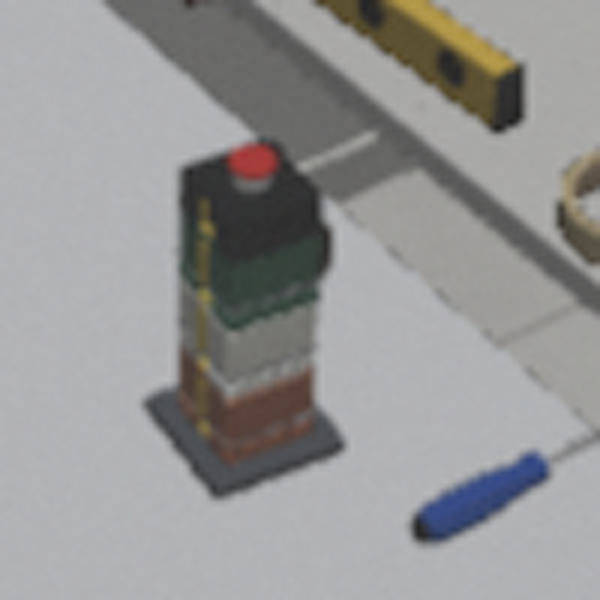

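View pics/t17c.png

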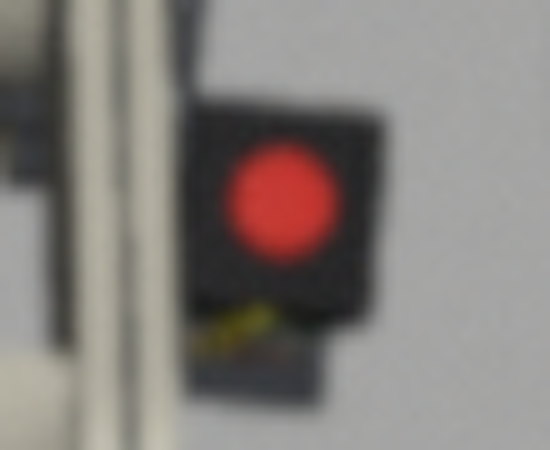

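```bash
python3 -m crank '[{"travel":[-0.08,0.6,0],"turn":0},{"travel":[-0.08,0.8,0],"turn":0},{"travel":[-0.06,0.7,0],"turn":0},{"travel":[-0.03,0.4,0],"turn":0},{"travel":[0,0.1,0],"turn":0},{"travel":[0,0,0],"turn":0},{"travel":[0,0,0],"turn":0}]' -1; python3 - <<'E'
from h import *
plan(548.5,-134.2,240)
E
```

```text
t: 88.35
ee_pos: [545.5, -145.5, 282.3]
orientation: [3.122, -0.186, -0.005]
ft_force: [0.3, -0.5, 0.3]
width: 35.5
t88.3 p[ 545.5 -145.5  282.3] dtool(units)[ 0.036 -0.243  0.843] |0.88| jaw -96.8 tilt 0.80 q6 1.42 w 35.5 F[ 0.3 -0.5  0.3]
```

```bash
python3 -m crank '[{"travel":[0.04,-0.24,0],"turn":0},{"travel":[0,0,0],"turn":0},{"travel":[0,0,0.3],"turn":0},{"travel":[0,0,0.3],"turn":0},{"travel":[0,0,0.1],"turn":0},{"travel":[0,0,0],"turn":0}]' -1; python3 - <<'E'
from h import *
plan(548.5,-134.2,232)
E
```

```text
t: 88.95
ee_pos: [550.8, -127.7, 246.7]
orientation: [3.124, -0.175, -0.002]
ft_force: [0.7, 0.4, -0.2]
width: 0.6
t89.0 p[ 550.8 -127.7  246.7] dtool(units)[-0.032  0.131  0.297] |0.33| jaw -96.4 tilt 0.76 q6 1.45 w 0.6 F[ 0.7  0.4 -0.2]
```

```bash
python3 -m crank '[{"travel":[-0.03,0.11,0.05],"turn":0},{"travel":[0,0.01,0.05],"turn":0},{"travel":[0,0,0],"turn":0},{"travel":[0,0,0],"turn":0}]' -1; python3 - <<'E'
from h import *
plan(548.5,-134.2,220)
E
```

```text
t: 89.35
ee_pos: [549.5, -133.6, 243.0]
orientation: [3.123, -0.173, 0.001]
ft_force: [0.1, -0.0, 0.5]
width: 0.8
t89.3 p[ 549.5 -133.6  243. ] dtool(units)[-0.019  0.008  0.461] |0.46| jaw -96.3 tilt 0.78 q6 1.44 w 0.8 F[ 0.1 -0.   0.5]
```

```bash
python3 -m crank '[{"travel":[-0.02,0,0.15],"turn":0},{"travel":[0,0,0.08],"turn":0},{"travel":[0,0,0.06],"turn":0},{"travel":[0,0,0.06],"turn":0}]' -1; python3 - <<'E'
from h import *
plan(548.5,-134.2,220)
E
```

```text
t: 89.75
ee_pos: [549.2, -134.1, 225.8]
orientation: [3.123, -0.174, 0.005]
ft_force: [-2.2, 0.1, 6.5]
width: 0.6
t89.8 p[ 549.2 -134.1  225.8] dtool(units)[-0.015  0.002  0.116] |0.12| jaw -96.4 tilt 0.82 q6 1.44 w 0.6 F[-2.2  0.1  6.5]
```

```bash
python3 -m crank '[{"travel":[0,0,0.06],"turn":0},{"travel":[0,0,0.06],"turn":0}]' -1;python3 -m crank '[{"travel":[0,0,0.05],"turn":0}]' -1; python3 -m crank '[{"travel":[0,0,0.05],"turn":0}]' -1
```

```text
t: 89.95
ee_pos: [549.5, -134.2, 220.4]
orientation: [3.123, -0.174, 0.006]
ft_force: [-1.9, 0.7, 6.8]
width: 0.6
t: 90.05
ee_pos: [550.8, -134.5, 220.2]
orientation: [3.122, -0.174, 0.011]
ft_force: [-5.5, 1.0, 30.7]
width: 0.3
t: 90.15
ee_pos: [552.4, -134.8, 220.5]
orientation: [3.122, -0.174, 0.017]
ft_force: [-4.0, 1.5, 23.8]
width: 0.3
```

```bash
python3 -m crank '[{"travel":[0,0,-0.3],"turn":0},{"travel":[0,0,-0.6],"turn":0},{"travel":[0,0,-0.5],"turn":0},{"travel":[0.2,-0.8,0],"turn":0},{"travel":[0.2,-0.9,0],"turn":0},{"travel":[0.2,-0.9,0],"turn":0},{"travel":[0,-0.6,0],"turn":0},{"travel":[0,0,0],"turn":0},{"travel":[0,0,0],"turn":0}]' 1; python3 - <<'E'
from h import *
for n in("scene","top"):
    im=imaging.get_image(n);cv2.imwrite(f"pics/{n}18.png",im)
u=proj("scene",[549,-132,100])[0].astype(int)
crop(cv2.imread("pics/scene18.png"),u[0]-40,u[1]-50,u[0]+60,u[1]+50,6,"pics/s18c.png")
for k in (17,18):
    t=cv2.imread(f"pics/top{k}.png");s=cv2.imread(f"pics/scene{k}.png")
    print(blobs("top",t,(548.6,-133),203,"red"),blobs("scene",s,(548.6,-135),205,"red"))
print(proj("scene",[[548.6,-135,215],[548.6,-135,203]]))
E
```

```text
t: 91.05
ee_pos: [601.8, 26.2, 290.9]
orientation: [3.121, -0.178, 0.021]
ft_force: [-0.4, -0.4, -0.4]
width: 69.0
(array([367.79, 189.71]), array([ 548.9, -135.9]), 83) (array([352.82, 194.48]), array([ 553.2, -132.3]), 25)
(array([367.32, 190.04]), array([ 547.9, -134.6]), 83) (array([352.55, 196.49]), array([ 546.2, -140.4]), 29)
[[352.25571719 193.06001975]
 [352.17467579 195.85789377]]
```

View pics/s18c.png

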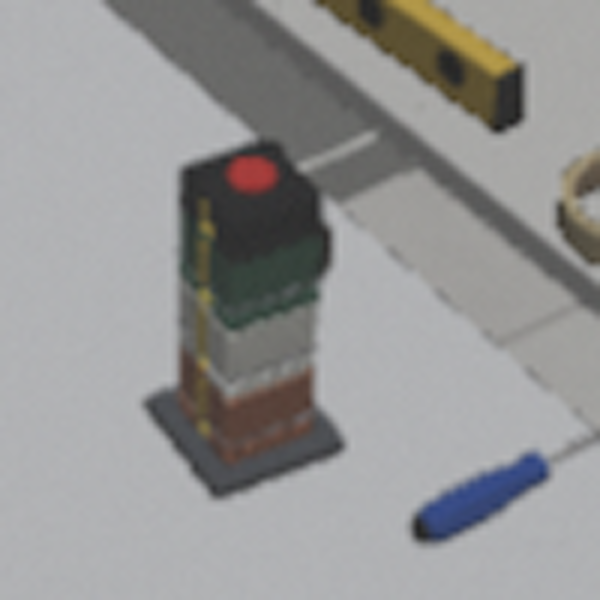

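View pics/top18.png

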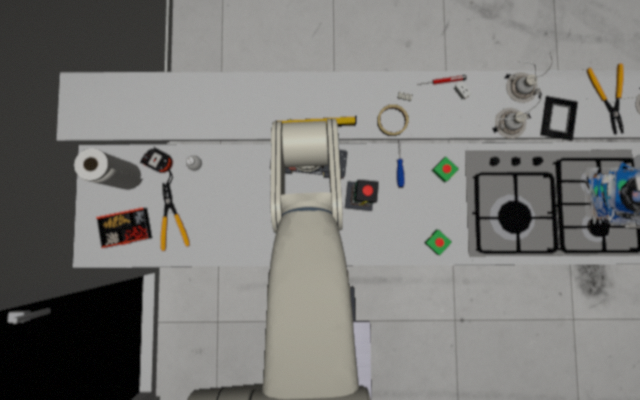

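The stack is complete: the stripes line up, the lid sits flat and the knob is down. The knob's blob in the scene view dropped about 2 px, where 2.8 px was predicted. The bystanders are in place and the robot is clear, so I'm handing in.

```bash
python3 -c "
from workcell import workorder
print(workorder.close_job())"
```

```text
the job is handed in; nothing more can be done
None
```

The job is done and handed in at about 91 s of the 210 s allowed; closing it gave no verdict. Only three tins were on the counter: brownish red, white and green, with the blue one absent.

**What I did:** I pressed all three orange caps to a hard stop. The tins then went onto the base red, white, green, notch over key, and the black lid on top with its knob still up. Last, I pressed the red knob to its hard stop. The two green look-alikes, tape, screwdriver and bulb were left alone.

**Last checks:**
- **Heights:** every tin and the lid bottomed out within about 0.5 mm of the height expected when seated. Cap and knob stops were within about 0.5 mm of fully home.
- **Final pictures:** the yellow stripes line up, the tins and lid sit flat, and the knob is down. The arm is clear of the stack. In the last top view the arm covers the tape, so I saw the tape last in the picture taken just after the green tin was stacked.
- **Weaker agreement:** the knob's image in the scene view dropped 2.0 px, where 2.8 px was predicted. I relied on the hard stop there.

**What went wrong on the way:**
- **First tin:** the red tin caught about 6 mm high on the base. I raised it slightly, shifted it 2.5 mm, and it dropped in.
- **Tool tilt:** the tool's tilt crept up as I moved. My first attempts to correct it made it worse, to about 12°. During one of these the elbow read 2.5806 rad against its stated 2.58 limit, and I can't tell whether that counts as out of range.
- **Tilt fix:** I straightened the tool by pressing the closed fingertips against the rear shelf's edge at about 20–25 N, before picking up the green tin.

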